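# Balance the polishing wheels and make up the pack

### The job

Make up a polishing pack for the finishing machine. Use the knife-edge stand to find out which of the loose wheels balance: laid hub up and centred with its seam along the edge and let go, a balanced wheel stays level and one with a heavy half tips over onto the catch rail. Thread all the balanced wheels, hub up, over the two pins of the drive flange right down onto one another, put the heavy-sided ones in the plywood box, hub up, and close the pack with the clamp bar, knob up, over the pins on top of the wheels; leave the glue jar, the tool can and the shoe last where they stand.

Things in the scene. Friction and masses are not known exactly. Their poses are not given: they have to be found in the camera images.
- wheel_a: polishing wheel, hub up: wooden disc with felt rim, 110 mm across, 8 thick, 0.2 kg, square 36 mm hub block 10 mm higher. Two 13 mm through holes 40 mm either side of centre. Two glued halves, seam (dark line) through both holes and the hub. In some wheels one half is heavier, mass centre 10 mm off the seam, not visible. Origin: centre of underside; z up, x along seam and holes. May be absent
- wheel_b: another such wheel, same look, size, holes, seam and axes as wheel_a; whether it balances is not told either; may be absent
- wheel_c: another such wheel, same look, size, holes, seam and axes as wheel_a; whether it balances is not told either; may be absent
- wheel_d: another such wheel, same look, size, holes, seam and axes as wheel_a; whether it balances is not told either; may be absent
- wheel_e: another such wheel, same look, size, holes, seam and axes as wheel_a; whether it balances is not told either; may be absent
- stand: knife-edge stand, fixed: grey base 150 x 124 x 12 mm; steel blade along its x, 130 mm long, top flat 6 mm wide, 55 mm up. Catch rails 43 mm either side of the blade, 120 x 10 mm, 46 mm up: a heavy-sided wheel tips 10 degrees and stays lying on edge and rail; a balanced one stays level if centred within 3 mm across the edge. Origin: centre of underside, z up
- edge (a point): the middle of the knife edge's top, 55 mm above the bench; x along the edge, y across it, z up
- flange: drive flange, fixed on the bench face up: dark steel disc 124 mm across, flat top face 18 mm above the bench. Two upright steel pins, 9 mm thick, 40 mm either side of centre along its x, ending 108 mm above the bench, the last 12 mm tapering to 3 mm. Wheels (18 mm each) and clamp bar fit either way round. Origin: centre of underside, z up
- clamp_bar: loose aluminium clamp bar, 112 x 36 x 8 mm, 0.15 kg, two 13 mm through holes 40 mm either side of centre along its x; in the middle a black grip knob 30 mm (along x) x 26 mm (along y), 24 mm high above the bar. Origin: centre of underside; x along its length, z up through the knob
- reject_box: open plywood box for rejected wheels, fixed on the bench: 152 x 152 mm outside, 75 mm high, walls and floor 6 mm thick; rejected wheels may lie on top of one another in it. Origin: centre of the underside, z up.
- glue_jar: bystander: amber glass jar with a steel lid, 76 mm across, 100 mm high; origin at the centre of its underside
- tool_can: bystander: ribbed tin can, 74 mm across, 105 mm high, with tool handles up to about 190 mm; origin at the centre of its underside
- shoe_last: bystander: brown wooden shoe last 245 mm long, 105 mm high; origin under its middle, x towards its toe

How it is judged:
On the way:
1. a wheel lies on the knife edge, let go of, with its centre within 20 mm of the middle of the edge (((horizontal distance between wheel_a and edge below 0.02 m and contact force between wheel_a and stand above 0.3 N and contact force between the fingers and wheel_a below 0.05 N and linear speed of wheel_a below 0.05 m/s) or (horizontal distance between wheel_b and edge below 0.02 m and contact force between wheel_b and stand above 0.3 N and contact force between the fingers and wheel_b below 0.05 N and linear speed of wheel_b below 0.05 m/s) or (horizontal distance between wheel_c and edge below 0.02 m and contact force between wheel_c and stand above 0.3 N and contact force between the fingers and wheel_c below 0.05 N and linear speed of wheel_c below 0.05 m/s) or (horizontal distance between wheel_d and edge below 0.02 m and contact force between wheel_d and stand above 0.3 N and contact force between the fingers and wheel_d below 0.05 N and linear speed of wheel_d below 0.05 m/s) or (horizontal distance between wheel_e and edge below 0.02 m and contact force between wheel_e and stand above 0.3 N and contact force between the fingers and wheel_e below 0.05 N and linear speed of wheel_e below 0.05 m/s))), for 0.3 s.
At the end, for the whole second after the job is handed in: balanced wheels over both pins, hub up, within 5 mm of the axis, level to 4.5 degrees, stacked without gaps; on them the clamp bar likewise, knob up (no demand if none balances); heavy ones (hidden core 30 mm off the seam) in the box, hub up, under 72 mm high; all at rest (linear speed of each of wheel_a, wheel_b, wheel_c, wheel_d, wheel_e, clamp_bar below 0.02 m/s and angular speed of each of wheel_a, wheel_b, wheel_c, wheel_d, wheel_e, clamp_bar below 0.3 rad/s and ((horizontal distance between wheel_a and flange below 0.005 m and angle between wheel_a's own z axis and vertical below 0.08 rad and z of wheel_a in the frame of flange below 0.077 m and z of clamp_bar in the frame of wheel_a above 0.012 m and y of wheel_a_core in the frame of wheel_a below 0.015 m) or (x of wheel_a in the frame of reject_box between -0.05 and 0.05 m and y of wheel_a in the frame of reject_box between -0.05 and 0.05 m and z of wheel_a in the frame of reject_box below 0.072 m and angle between wheel_a's own z axis and vertical below 0.6 rad and y of wheel_a_core in the frame of wheel_a above 0.015 m)) and ((horizontal distance between wheel_b and flange below 0.005 m and angle between wheel_b's own z axis and vertical below 0.08 rad and z of wheel_b in the frame of flange below 0.077 m and z of clamp_bar in the frame of wheel_b above 0.012 m and y of wheel_b_core in the frame of wheel_b below 0.015 m) or (x of wheel_b in the frame of reject_box between -0.05 and 0.05 m and y of wheel_b in the frame of reject_box between -0.05 and 0.05 m and z of wheel_b in the frame of reject_box below 0.072 m and angle between wheel_b's own z axis and vertical below 0.6 rad and y of wheel_b_core in the frame of wheel_b above 0.015 m)) and ((horizontal distance between wheel_c and flange below 0.005 m and angle between wheel_c's own z axis and vertical below 0.08 rad and z of wheel_c in the frame of flange below 0.077 m and z of clamp_bar in the frame of wheel_c above 0.012 m and y of wheel_c_core in the frame of wheel_c below 0.015 m) or (x of wheel_c in the frame of reject_box between -0.05 and 0.05 m and y of wheel_c in the frame of reject_box between -0.05 and 0.05 m and z of wheel_c in the frame of reject_box below 0.072 m and angle between wheel_c's own z axis and vertical below 0.6 rad and y of wheel_c_core in the frame of wheel_c above 0.015 m)) and ((horizontal distance between wheel_d and flange below 0.005 m and angle between wheel_d's own z axis and vertical below 0.08 rad and z of wheel_d in the frame of flange below 0.077 m and z of clamp_bar in the frame of wheel_d above 0.012 m and y of wheel_d_core in the frame of wheel_d below 0.015 m) or (x of wheel_d in the frame of reject_box between -0.05 and 0.05 m and y of wheel_d in the frame of reject_box between -0.05 and 0.05 m and z of wheel_d in the frame of reject_box below 0.072 m and angle between wheel_d's own z axis and vertical below 0.6 rad and y of wheel_d_core in the frame of wheel_d above 0.015 m)) and ((horizontal distance between wheel_e and flange below 0.005 m and angle between wheel_e's own z axis and vertical below 0.08 rad and z of wheel_e in the frame of flange below 0.077 m and z of clamp_bar in the frame of wheel_e above 0.012 m and y of wheel_e_core in the frame of wheel_e below 0.015 m) or (x of wheel_e in the frame of reject_box between -0.05 and 0.05 m and y of wheel_e in the frame of reject_box between -0.05 and 0.05 m and z of wheel_e in the frame of reject_box below 0.072 m and angle between wheel_e's own z axis and vertical below 0.6 rad and y of wheel_e_core in the frame of wheel_e above 0.015 m)) and ((horizontal distance between clamp_bar and flange below 0.005 m and angle between clamp_bar's own z axis and vertical below 0.08 rad and z of clamp_bar in the frame of flange below 0.095 m and (contact force between clamp_bar and wheel_a above 0.2 N or contact force between clamp_bar and wheel_b above 0.2 N or contact force between clamp_bar and wheel_c above 0.2 N or contact force between clamp_bar and wheel_d above 0.2 N or contact force between clamp_bar and wheel_e above 0.2 N)) or (y of wheel_a_core in the frame of wheel_a above 0.015 m and y of wheel_b_core in the frame of wheel_b above 0.015 m and y of wheel_c_core in the frame of wheel_c above 0.015 m and y of wheel_d_core in the frame of wheel_d above 0.015 m and y of wheel_e_core in the frame of wheel_e above 0.015 m))); the robot touches nothing.
It fails at once if the glue jar is moved more than 30 mm (distance of glue_jar from where it was at the start of the episode above 0.03 m).
It fails at once if the tool can is moved more than 30 mm (distance of tool_can from where it was at the start of the episode above 0.03 m).
It fails at once if the shoe last is moved more than 30 mm (distance of shoe_last from where it was at the start of the episode above 0.03 m).
Of wheel_a, wheel_b, wheel_c, wheel_d, wheel_e only 3 to 4 are there at a start; the rules pass over those that are not, and their reading is None.
At some moment in a run one of wheel_a, wheel_b, wheel_c, wheel_d, wheel_e, clamp_bar may be knocked a few centimetres aside while the robot is not near it.
Once in a run the grip may slacken for a moment while it holds something.
It also fails if it takes over 210 s, if anything falls off the work surface, if the arm or the gripper's body presses on something with over 40 N, if the wrist force passes 120 N, or if a joint passes its speed limit or range.

### The arm

A 6-joint arm with a two-finger parallel gripper is mounted at the origin on the work surface. World frame = base frame: x ahead of the robot, y to its left, z up, the work surface at z = 0. Lengths are in m, angles in rad, forces in N, time in s.
With the tool pointing down it reaches from about 0.25 to 0.8 m from the base axis. Payload 3.9 kg.
Tool frame: the origin (TCP) lies midway between the tips of the shut fingers; the grasp point (between the pads) lies r.grip_point_offset behind it (r.grip_point_offset is the distance from the TCP to the grasp point, in m); z points along the fingers, y is the line along which they close (so a half turn about z gives the same grasp; the last joint's range is limited). The gripper opens to 85 mm and grips with 20 to 120 N. Pads are 22 mm wide; open, the fingers measure 114 mm over their backs; the gripper's body (76 mm by 85 mm) begins 54 mm behind the grasp point. The pads swing forward as they close: fully open they stand 13 mm farther back than shut.
Start: joints at [0, 0.26, -0.138, 1.173, 0, 1.571], TCP at [0.525, -0, 0.231] pointing down, gripper open.
Joint ranges: [-2.78, 2.78], [-0.83, 1.72], [-1.28, 1.37], [-1.9, 2.12], [-1.57, 1.48], [-3.14, 3.14]. Speed limits (rad/s): [2.57, 2.57, 3.14, 3.14, 3.14, 3.14].

### API

Orientations are given as [roll, pitch, yaw] about the fixed x, y, z axes, in that order (R = Rz(yaw) Ry(pitch) Rx(roll)).
In Python, from workcell import r, cams, close_job gives the robot as it stands (r), with the cameras (cams) and the job as plain functions.
- The arm moves only by the tool tcp_steps, called after "Call:" as a command line: name --argument value ..., lists and objects as JSON in quotes. Schema: {"type":"object","properties":{"motion":{"type":"object","properties":{"jaw":{"type":"array","items":{"type":"number"},"minItems":1,"maxItems":5},"tx":{"type":"array","items":{"type":"number"},"minItems":1,"maxItems":5},"ty":{"type":"array","items":{"type":"number"},"minItems":1,"maxItems":5},"tz":{"type":"array","items":{"type":"number"},"minItems":1,"maxItems":5},"wx":{"type":"array","items":{"type":"number"},"minItems":1,"maxItems":5},"wy":{"type":"array","items":{"type":"number"},"minItems":1,"maxItems":5},"wz":{"type":"array","items":{"type":"number"},"minItems":1,"maxItems":5}},"additionalProperties":false,"required":["jaw","tx","ty","tz","wx","wy","wz"]},"squeeze":{"type":"number"},"only":{"type":"string"},"quiet":{"type":"boolean"},"lines":{"type":"string"}},"required":["motion"],"additionalProperties":false}. motion is an object with one list for each field, all of the same length, 1 to 5, a row being the entries at one place: jaw (the finger opening in m), tx, ty, tz (the shift in m), wx, wy, wz (a rotation vector in rad); each row shifts and turns the commanded pose from where the row before left it, along the tool's axes as they then stand; what a row does not reach is not made up. A row lasts 1/10 s, in which the tool goes at most 0.05 m and 0.15 rad, less where a joint would pass 70% of its speed; a pose out of reach is approached as far as the arm can. The fingers move at their own pace and stop on an object; squeeze is the grip in N (left out, the last holds). Time passes only in rows, so rows that do not move let the fingers close. The tool returns the time, the measured TCP pose, the force, the opening and the grip force at its end. only (a regular expression) keeps the lines of the reply that match it, lines (a string "A,B") keeps lines A to B, and quiet returns only ok. Input that does not fit is refused with a message, and nothing moves.
- r.get_state(): the state, without advancing time (a new reading comes with each control period).
- cams.get_image(name): name is "scene" or "side" or "wrist"; returns a dict with "img" (400x640x3 uint8, blue, green, red), "fx", "fy", "cx", "cy" (pixels), "extrinsics" (4x4, takes a point from camera to world coordinates). Camera axes: x right, y down, z forward; pixel columns grow to the right and rows downward; lengths in m; the calibration is good to about 2 mm. A picture is of the moment at which its call begins. There is no depth.
- close_job(): hands the job in; it is judged then, once.
The state is a dict: "clock": time; "qpos": joint angles; "qvel": joint speeds; "effort": joint torques, N m; "position": TCP position; "ee_rot": TCP orientation; "contact_force": force on the tool from outside, world axes, zero at the start; "torque": the same for the moment, N m; "grip_width": finger opening in m; "finger_force": force on a finger pad.
Only numpy, scipy, OpenCV 4.12 (cv2) and the standard library are available. Lean on these libraries where they do the work, as an engineer would, in place of code of your own. Each camera call takes 0.05 s, during which the arm holds its last target. There are 200 camera calls.

## Working session

There is one attempt and no reset: what is moved stays moved. The work goes in short steps, Python scripts to look and compute and a tool call to move; the robot and the scene stay as the last step left them, time stands still between calls to the robot, and variables do not carry over. Pictures are saved under pics/ and viewed, at most 14 in all, crops included, and the job is handed in when it is done.

```bash
ls; mkdir -p pics; python3 - <<'E'
from workcell import r, cams, close_job
import cv2
for n in ("scene","side","wrist"):
    d=cams.get_image(n); cv2.imwrite(f"pics/{n}0.png",d["img"]); print(n,d["fx"],d["cx"],d["cy"],d["extrinsics"].round(3).tolist())
print(r.get_state(),r.grip_point_offset)
E
```

```text
pics
workcell.py
scene 428.55826287858633 319.0588882644413 200.19152182909224 [[0.845, 0.39, -0.367, 1.038], [0.535, -0.617, 0.577, -0.773], [-0.002, -0.683, -0.73, 1.037], [0.0, 0.0, 0.0, 1.0]]
side 425.7692006509038 313.8739549135117 203.57936457865276 [[0.981, -0.138, 0.139, 0.375], [-0.195, -0.647, 0.737, -0.929], [-0.012, -0.75, -0.661, 0.918], [0.0, 0.0, 0.0, 1.0]]
wrist 333.6471458606839 322.8122121056848 200.5578253748509 [[1.0, 0.001, -0.003, 0.525], [0.0, -0.946, -0.325, 0.085], [-0.003, 0.325, -0.946, 0.373], [0.0, 0.0, 0.0, 1.0]]
{'clock': 0.15, 'qpos': array([-1.76878573e-06,  2.60549172e-01, -1.39083729e-01,  1.17272268e+00,
       -2.82080021e-05,  1.57082067e+00]), 'qvel': array([-0.00031824, -0.0006298 ,  0.00515985,  0.00036332, -0.00096663,
        0.00032261]), 'effort': array([-3.64596281e-05, -4.06005156e+01,  2.54166770e+01,  1.26235068e-02,
       -2.58195018e-05, -1.05726747e-05]), 'position': array([ 5.24460923e-01, -9.96550288e-06,  2.30643559e-01]), 'ee_rot': array([-3.14003340e+00,  2.82459187e-05,  1.57077026e+00]), 'contact_force': array([-0.50477439, -0.13147493, -1.33932664]), 'torque': array([-0.03206702, -0.00463135,  0.03423708]), 'finger_force': 0.0, 'grip_width': 0.0854999180810741} 0.0187
```

View pics/scene0.png

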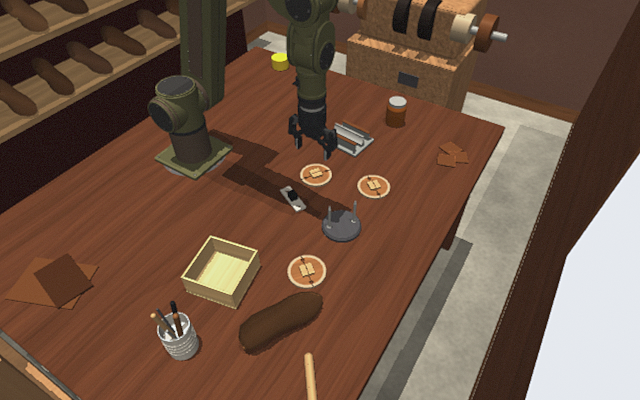

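View pics/side0.png

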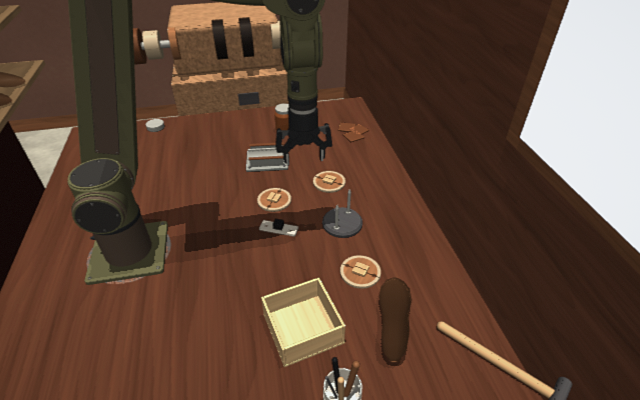

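Scene view: three wheels at about (316,174), (374,186) and (307,270); stand (350,138), clamp bar (292,197), flange (341,225), box (221,270), jar (397,110), can (180,338), last (281,322). Side view: wheels at (275,198), (329,180) and (360,270); stand (267,158), bar (279,227), flange (343,221), box (303,320).

```bash
cat > h.py <<'E'
import numpy as np, cv2, json
from workcell import r, cams, close_job
def ray(d,p):
    R=np.array(d["extrinsics"]); v=R[:3,:3]@[(p[0]-d["cx"])/d["fx"],(p[1]-d["cy"])/d["fy"],1]
    return R[:3,3],v/np.linalg.norm(v)
def atz(d,p,z):
    o,v=ray(d,p); return o+v*(z-o[2])/v[2]
def tri(*dp):
    A=np.zeros((3,3));b=np.zeros(3);L=[ray(d,p) for d,p in dp]
    for o,v in L:
        M=np.eye(3)-np.outer(v,v);A+=M;b+=M@o
    x=np.linalg.solve(A,b)
    return x,max(np.linalg.norm((np.eye(3)-np.outer(v,v))@(x-o)) for o,v in L)
def proj(d,P):
    E=np.linalg.inv(d["extrinsics"]);c=E[:3,:3]@np.array(P)+E[:3,3]
    return np.array([d["fx"]*c[0]/c[2]+d["cx"],d["fy"]*c[1]/c[2]+d["cy"]])
def save(name,n):
    d=cams.get_image(n);cv2.imwrite(f"pics/{name}.png",d["img"])
    np.savez(f"pics/{name}.npz",**{k:v for k,v in d.items()});return d
def load(name): return {k:v for k,v in np.load(f"pics/{name}.npz").items()}
E
python3 - <<'E'
from h import *
s=save("s1","scene");t=save("t1","side")
for n,a,b in [("W1",(316,174),(275,198)),("W2",(374,186),(329,180)),("W3",(307,270),(360,270)),("bar",(292,197),(279,227)),("fl",(341,228),(343,222)),("box",(221,275),(303,325)),("jarlid",(398,102),(282,109)),("can",(176,320),(342,378))]:
    x,e=tri((s,a),(t,b));print(n,x.round(3),round(e,3))
print("stand",atz(s,(352,138),.046),atz(t,(267,157),.046)); print("last",atz(s,(281,322),.05),atz(t,(395,322),.05))
E
```

```text
W1 [0.446 0.139 0.009] 0.001
W2 [0.642 0.2   0.004] 0.0
W3 [ 0.637 -0.207  0.004] 0.001
bar [0.441 0.001 0.011] 0.001
fl [ 0.639 -0.016  0.003] 0.003
box [ 0.451 -0.359  0.024] 0.0
jarlid [0.538 0.589 0.081] 0.0
can [ 0.497 -0.547  0.113] 0.001
stand [0.47555207 0.33871196 0.046     ] [0.44431734 0.32246932 0.046     ]
last [ 0.68479169 -0.39466178  0.05      ] [ 0.66109699 -0.41130612  0.05      ]
```

View pics/wrist0.png

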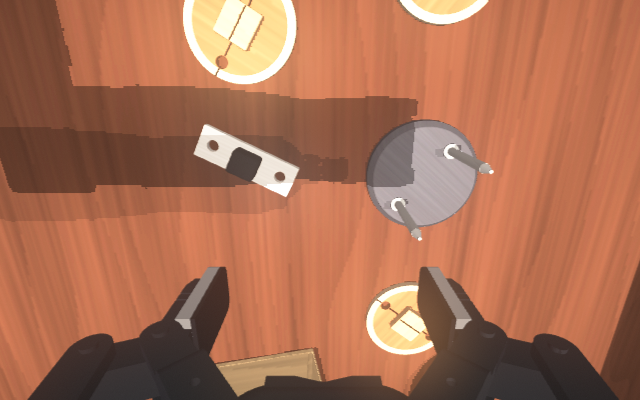

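Wrist view: bar holes (213,146),(280,176); flange centre about (422,172), pins with tips (490,171),(418,238); wheel W1 hub (238,23), W3 seam holes (385,305)...; W2 at the top edge. Now the upper region.

```bash
cp pics/wrist0.png pics/w0b.png; python3 -c "
from h import *; save('w0','wrist')"
```

Call:
tcp_steps --motion '{"jaw":[0.085,0.085,0.085,0.085,0.085],"tx":[0.05,0.05,0.05,0.05,0.03],"ty":[0,0,0,0,0],"tz":[-0.02,-0.02,-0.02,0,0],"wx":[0,0,0,0,0],"wy":[0,0,0,0,0],"wz":[0,0,0,0,0]}'

```text
clock: 0.8
position: [0.5252, 0.2227, 0.2878]
ee_rot: [3.14, -0.002, 1.573]
contact_force: [0.1, -0.8, 0.3]
grip_width: 0.0849
finger_force: 0.0
```

Call:
tcp_steps --motion '{"jaw":[0.085,0.085],"tx":[0,0],"ty":[0,0],"tz":[0,0],"wx":[0,0],"wy":[0,0],"wz":[0,0]}'

```text
clock: 1.0
position: [0.5247, 0.2196, 0.2866]
ee_rot: [-3.141, 0.001, 1.572]
contact_force: [1.0, -0.3, 1.4]
grip_width: 0.0849
finger_force: 0.0
```

```bash
python3 -c "
from h import *; d=save('w1','wrist'); print(d['extrinsics'].round(3))"
```

```text
[[ 1.     0.002 -0.001  0.525]
 [ 0.002 -0.945 -0.326  0.304]
 [-0.002  0.326 -0.945  0.429]
 [ 0.     0.     0.     1.   ]]
```

View pics/w1.png

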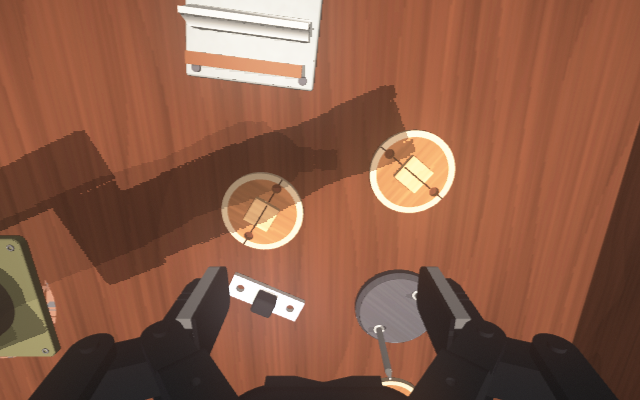

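Wrist view 2: W1 holes (277,188),(248,236); W2 holes (389,153),(434,191); bar holes (240,288),(290,308); stand partly visible at the top, blade running roughly (181,10)–(312,28).

```bash
python3 - <<'E'
from h import *
w0,w1=load("w0"),load("w1")
def pr(n,P,Q):
    c=(P+Q)/2;v=Q-P;print(n,c.round(4),"L",np.linalg.norm(v).round(4),"ang",np.arctan2(v[1],v[0]).round(3))
pr("W1",atz(w1,(277,188),.008),atz(w1,(248,236),.008))
pr("W2",atz(w1,(389,153),.008),atz(w1,(434,191),.008))
pr("bar1",atz(w1,(240,288),.008),atz(w1,(290,308),.008))
pr("bar0",atz(w0,(213,146),.008),atz(w0,(280,176),.008))
pr("flb0",atz(w0,(453,151),.018),atz(w0,(398,204),.018))
pr("flt0",atz(w0,(490,171),.108),atz(w0,(418,238),.108))
pr("W3_0",atz(w0,(385,305),.008),atz(w0,(432,337),.008))
print("tri bar",tri((w0,(213,146)),(w1,(240,288))),tri((w0,(280,176)),(w1,(290,308))))
print("tri pin2 tip",tri((w0,(418,238)),(w1,(390,379))))
pr("stand",atz(w1,(181,10),.055),atz(w1,(312,28),.055))
E
```

```text
W1 [0.4422 0.1417 0.008 ] L 0.0819 ang -2.126
W2 [0.6396 0.1981 0.008 ] L 0.0805 ang -0.677
bar1 [0.4391 0.0057 0.008 ] L 0.0802 ang -0.447
bar0 [0.4398 0.0052 0.008 ] L 0.0796 ang -0.439
flb0 [ 0.6363 -0.0115  0.018 ] L 0.0812 ang -2.305
flt0 [ 0.634  -0.0111  0.108 ] L 0.0802 ang -2.294
W3_0 [ 0.638  -0.2096  0.008 ] L 0.0836 ang -0.655
tri bar (array([0.40263273, 0.02172467, 0.005805  ]), np.float64(0.00033844129018575946)) (array([ 0.47547989, -0.01183726,  0.00766943]), np.float64(0.00026240093468336384))
tri pin2 tip (array([ 0.60797414, -0.04118841,  0.10812232]), np.float64(0.0004961615975773462))
stand [0.4482 0.3668 0.055 ] L 0.1306 ang -0.121
```

Call:
tcp_steps --motion '{"jaw":[0.085,0.085,0.085,0.085,0.085],"tx":[0.05,0.05,0,0,0],"ty":[0,0,-0.05,-0.03,0],"tz":[0,0,0,0,0],"wx":[0,0,0,0,0],"wy":[0,0,0,0,0],"wz":[0,0,0,0,0]}'

```text
clock: 1.55
position: [0.4418, 0.3176, 0.2867]
ee_rot: [-3.138, 0.002, 1.572]
contact_force: [-0.1, -0.5, -0.1]
grip_width: 0.0851
finger_force: 0.0
```

Call:
tcp_steps --motion '{"jaw":[0.085],"tx":[0],"ty":[0],"tz":[0],"wx":[0],"wy":[0],"wz":[0]}'

```text
clock: 1.65
position: [0.4452, 0.3181, 0.2874]
ee_rot: [3.141, 0.0, 1.57]
contact_force: [1.4, 0.1, 0.2]
grip_width: 0.0853
finger_force: 0.0
```

```bash
python3 -c "
from h import *; d=save('w2','wrist'); print(d['extrinsics'].round(3)); cv2.imwrite('pics/w2c.png',cv2.resize(d['img'][:300,120:520],(800,600),interpolation=cv2.INTER_CUBIC))"
```

```text
[[ 1.    -0.001 -0.     0.445]
 [-0.001 -0.946 -0.325  0.403]
 [-0.     0.325 -0.946  0.43 ]
 [ 0.     0.     0.     1.   ]]
```

View pics/w2c.png

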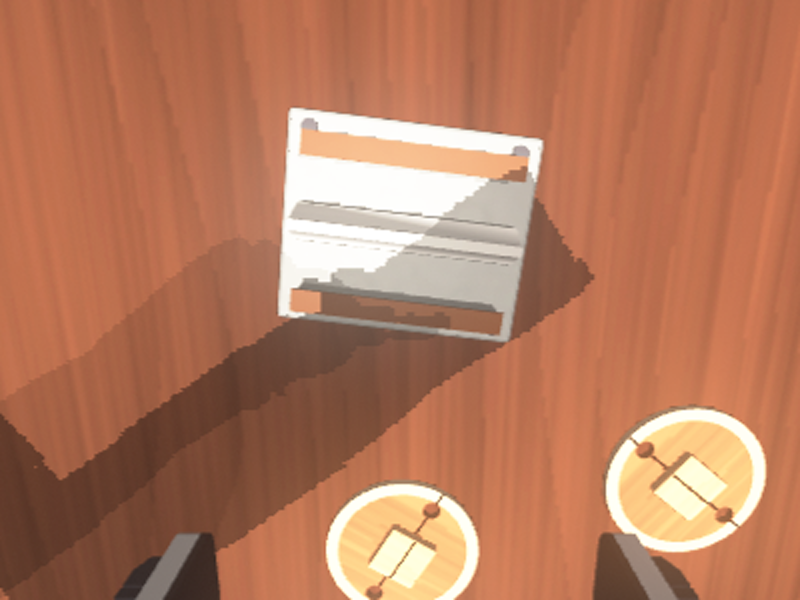

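Stand in the crop: base corners (291,109),(542,140),(511,340),(279,316); blade top strip from about (290,228) to (520,252); W1 and W2 at the bottom.

```bash
python3 - <<'E'
from h import *
d=load("w2"); f=lambda u,v,z:atz(d,(120+(u+.5)/2-.5,(v+.5)/2-.5),z)
C=[f(*p,.012) for p in [(291,109),(542,140),(511,340),(279,316)]]
print("base centre",np.mean(C,0).round(4),"sides",[np.linalg.norm(C[i]-C[(i+1)%4]).round(4) for i in range(4)])
v=C[1]-C[0]+C[2]-C[3];print("ang",np.arctan2(v[1],v[0]))
for y0,y1 in [(228,252)]:
  P,Q=f(290,y0,.055),f(520,y1,.055);print((P+Q)/2,np.linalg.norm(P-Q),np.arctan2(*(Q-P)[1::-1]))
P,Q=f(301,142,.046),f(526,170,.046);S,T=f(293,300,.046),f(502,324,.046)
print("rails",(P+Q)/2,(S+T)/2,(P+Q+S+T)/4)
im=d["img"][80:180,255:390];cv2.imwrite("pics/st.png",cv2.resize(im,(800,592),interpolation=cv2.INTER_CUBIC))
E
```

```text
base centre [0.445  0.3687 0.012 ] sides [np.float64(0.1464), np.float64(0.1202), np.float64(0.1487), np.float64(0.1214)]
ang -0.11028426272473378
[0.44483684 0.36747021 0.055     ] 0.1267143311073632 -0.10243710432536221
rails [0.44950211 0.41086524 0.046     ] [0.44039961 0.32577228 0.046     ] [0.44495086 0.36831876 0.046     ]
```

View pics/st.png

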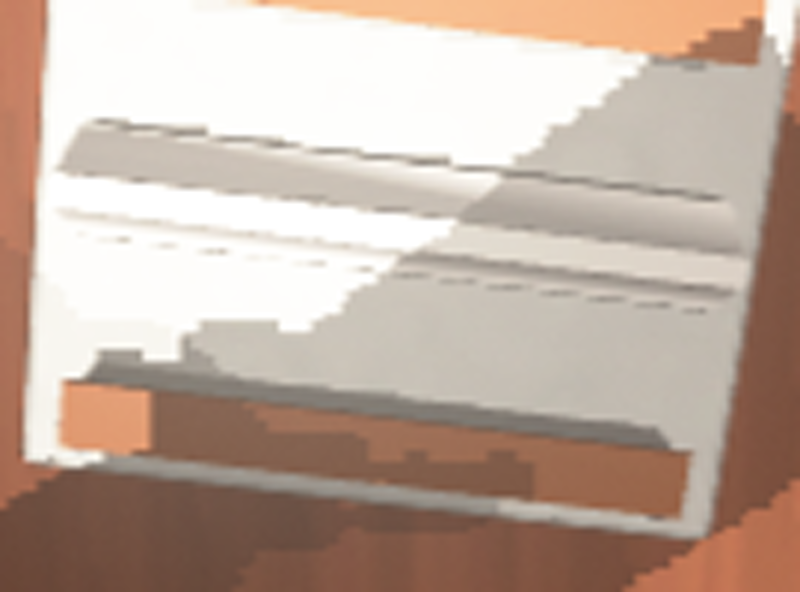

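The enlargement shows the blade's top strip centre line from (58,192) to (745,273), rails parallel to it. I compute the edge and go to W1's grasp.

```bash
cat >> h.py <<'E'
def go(x,y,yaw,z=None):
    """row totals in tool axes from the current pose to TCP x,y (z), tool-down yaw chosen mod pi nearest"""
    s=r.get_state();from_R=__import__("scipy.spatial.transform",fromlist=["Rotation"]).Rotation.from_euler("xyz",s["ee_rot"])
    yw=s["ee_rot"][2]; dy=(yaw-yw+np.pi/2)%np.pi-np.pi/2
    t=from_R.inv().apply([x-s["position"][0],y-s["position"][1],0 if z is None else z-s["position"][2]])
    print("tool dxyz",t.round(4),"rz tool",round(-dy,3),"q6",s["qpos"][5].round(2),"pos",s["position"].round(4),s["ee_rot"].round(3))
    t2=__import__("numpy").array(t); c,n=np.cos(-dy),np.sin(-dy); print("after the turn: dx,dy",(c*t2[0]+n*t2[1]).round(4),(-n*t2[0]+c*t2[1]).round(4))
E
python3 - <<'E'
from h import *
d=load("w2")
P,Q=atz(d,(255+58/5.926-.5,80+192/5.92-.5),.055),atz(d,(255+745/5.926-.5,80+273/5.92-.5),.055)
print("edge",(P+Q)/2,np.linalg.norm(P-Q),np.arctan2(*(Q-P)[1::-1]))
E2=None
f=lambda u,v:atz(d,(120+(u+.5)/2-.5,(v+.5)/2-.5),.008)
for n,a,b in [("W1",(431,510),(374,593)),("W2",(644,450),(724,515))]:
  P,Q=f(*a),f(*b);print(n,(P+Q)/2,np.linalg.norm(P-Q),np.arctan2(*(Q-P)[1::-1]))
# tool y = (cos(yaw+pi/2)...) : for tool down, tool y dir angle = yaw-pi/2; across seam a => yaw = a (mod pi)
go(.4425,.1415,1.018,.16)
E
```

```text
edge [0.44489388 0.36850315 0.055     ] 0.12780190299168215 -0.11552789394882806
W1 [0.44177177 0.14204795 0.008     ] 0.08043102011905252 -2.1128144858930535
W2 [0.63924514 0.19739265 0.008     ] 0.08012090313001995 -0.6753719801870626
tool dxyz [-0.1768 -0.0032  0.1274] rz tool 0.551 q6 2.19 pos [0.4459 0.3183 0.2875] [ 3.14  -0.     1.569]
after the turn: dx,dy -0.1524 0.0898
```

Call:
tcp_steps --motion '{"jaw":[0.085,0.085,0.085,0.085,0.085],"tx":[-0.045,-0.045,-0.045,-0.042,0],"ty":[0,0,0,-0.003,0],"tz":[0,0,0,0,0.02],"wx":[0,0,0,0,0],"wy":[0,0,0,0,0],"wz":[0,0,0,0,0.138]}' --squeeze 60

```text
clock: 2.2
position: [0.4441, 0.1376, 0.2696]
ee_rot: [3.136, -0.001, 1.422]
contact_force: [-0.2, 1.5, -0.9]
grip_width: 0.0846
finger_force: 0.0
```

Call:
tcp_steps --motion '{"jaw":[0.085,0.085,0.085,0.085,0.085],"tx":[0,0,0,0,0],"ty":[0,0,0,0,0],"tz":[0.02,0.03,0.03,0,0],"wx":[0,0,0,0,0],"wy":[0,0,0,0,0],"wz":[0.138,0.138,0.138,0,0]}'

```text
clock: 2.7
position: [0.4425, 0.1415, 0.1874]
ee_rot: [-3.142, 0.0, 1.02]
contact_force: [0.3, 0.0, 0.5]
grip_width: 0.0852
finger_force: 0.0
```

```bash
python3 - <<'E'
from h import *
d=save("w3","wrist"); go(.442,.1419,1.024,.03)
E
```

```text
tool dxyz [-0.001  -0.0013  0.1583] rz tool -0.004 q6 2.43 pos [0.4433 0.142  0.1883] [ 3.14e+00 -1.00e-03  1.02e+00]
after the turn: dx,dy -0.001 -0.0013
```

View pics/w3.png

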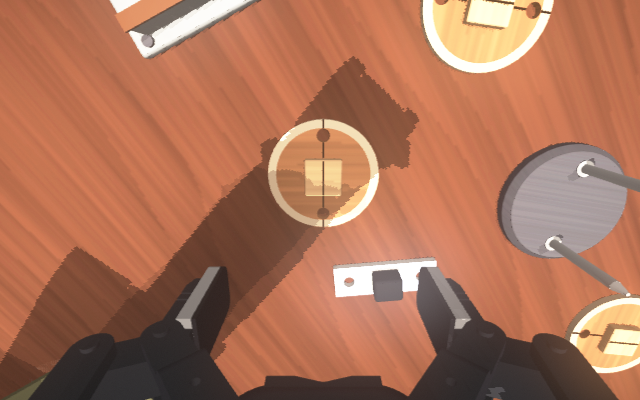

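W1 seam vertical at column 323, holes (323,136) and (323,214), hub (323,177): aligned with the tool. Descend.

```bash
python3 - <<'E'
from h import *
d=load("w3");P,Q=[atz(d,p,.008) for p in [(323,136),(323,214)]];print((P+Q)/2,np.linalg.norm(P-Q),np.arctan2(*(Q-P)[1::-1]))
go(*((P+Q)/2)[:2],1.02,.008)
E
```

```text
[0.44155766 0.14079357 0.008     ] 0.08000373845257246 -2.121265018074703
tool dxyz [-0.0022 -0.0011  0.1803] rz tool -0.0 q6 2.43 pos [0.4433 0.142  0.1883] [ 3.14e+00 -1.00e-03  1.02e+00]
after the turn: dx,dy -0.0022 -0.0011
```

Call:
tcp_steps --motion '{"jaw":[0.085,0.085,0.085,0.085,0.085],"tx":[-0.001,0,0,0,0],"ty":[-0.001,0,0,0,0],"tz":[0.045,0.045,0.045,0.03,0.012],"wx":[0,0,0,0,0],"wy":[0,0,0,0,0],"wz":[0,0,0,0,0]}' --squeeze 60

```text
clock: 3.25
position: [0.4408, 0.1418, 0.0089]
ee_rot: [-3.141, 0.001, 1.021]
contact_force: [-1.2, 0.0, 0.7]
grip_width: 0.0848
finger_force: 0.0
```

Call:
tcp_steps --motion '{"jaw":[0.03,0.03,0.03,0.03,0.03],"tx":[0,0,0,0,0],"ty":[0,0,0,0,0],"tz":[0,0,0,0,0],"wx":[0,0,0,0,0],"wy":[0,0,0,0,0],"wz":[0,0,0,0,0]}' --squeeze 60

```text
clock: 3.75
position: [0.4427, 0.1425, 0.0121]
ee_rot: [3.138, -0.003, 1.019]
contact_force: [-0.7, -0.1, 7.5]
grip_width: 0.0338
finger_force: 59.1
```

Call:
tcp_steps --motion '{"jaw":[0.03,0.03,0.03,0.03,0.03],"tx":[0,0,0,0,0],"ty":[0,0,0,0,0],"tz":[-0.02,-0.04,-0.04,-0.03,0],"wx":[0,0,0,0,0],"wy":[0,0,0,0,0],"wz":[0,-0.143,-0.143,-0.143,-0.143]}'

```text
clock: 4.25
position: [0.4443, 0.1431, 0.1455]
ee_rot: [3.131, -0.003, 1.597]
contact_force: [0.1, 0.2, -1.9]
grip_width: 0.0336
finger_force: 60.9
```

Call:
tcp_steps --motion '{"jaw":[0.03,0.03,0.03,0.03,0.03],"tx":[0,0,0,0,0],"ty":[0,0,0,0,0],"tz":[0,0,0,0,0],"wx":[0,0,0,0,0],"wy":[0,0,0,0,0],"wz":[-0.143,-0.143,-0.143,-0.143,-0.143]}'

```text
clock: 4.75
position: [0.4407, 0.142, 0.1409]
ee_rot: [3.141, 0.0, 2.312]
contact_force: [0.2, 0.2, -2.1]
grip_width: 0.0342
finger_force: 41.8
```

Call:
tcp_steps --motion '{"jaw":[0.03,0.03,0.03,0.03,0.03],"tx":[0,0,0,0,0],"ty":[0,0,0,0,0],"tz":[0,0,0,0,0],"wx":[0,0,0,0,0],"wy":[0,0,0,0,0],"wz":[-0.143,-0.143,-0.143,-0.143,-0.143]}'

```text
clock: 5.25
position: [0.4407, 0.142, 0.1409]
ee_rot: [3.141, 0.001, 3.027]
contact_force: [-1.0, -0.9, -1.8]
grip_width: 0.0335
finger_force: 62.1
```

```bash
python3 - <<'E'
from h import *
go(.445,.3685,3.026,.12)
E
```

```text
tool dxyz [0.0216 0.2255 0.0209] rz tool 0.001 q6 0.43 pos [0.4407 0.142  0.1409] [3.141e+00 1.000e-03 3.027e+00]
after the turn: dx,dy 0.0219 0.2255
```

Call:
tcp_steps --motion '{"jaw":[0.03,0.03,0.03,0.03,0.03],"tx":[0.005,0.005,0.005,0.005,0.002],"ty":[0.045,0.045,0.045,0.045,0.0455],"tz":[0,0,0,0,0],"wx":[0,0,0,0,0],"wy":[0,0,0,0,0],"wz":[0,0,0,0,0]}'

```text
clock: 5.75
position: [0.4455, 0.3702, 0.141]
ee_rot: [3.141, 0.001, 3.021]
contact_force: [1.3, 0.2, -1.3]
grip_width: 0.0337
finger_force: 62.1
```

Call:
tcp_steps --motion '{"jaw":[0.03,0.03,0.03],"tx":[0,0,0],"ty":[0,0,0],"tz":[0,0,0],"wx":[0,0,0],"wy":[0,0,0],"wz":[0,0,0]}'

```text
clock: 6.05
position: [0.4454, 0.3673, 0.1402]
ee_rot: [-3.14, -0.0, 3.02]
contact_force: [-0.3, 0.7, -1.0]
grip_width: 0.0335
finger_force: 62.1
```

```bash
python3 - <<'E'
from h import *
d=save("w4","wrist"); go(.445,.3685,3.026,.067)
E
```

```text
tool dxyz [0.0007 0.0014 0.0732] rz tool -0.006 q6 0.81 pos [0.4456 0.3671 0.1402] [-3.141 -0.     3.02 ]
after the turn: dx,dy 0.0007 0.0014
```

View pics/w4.png

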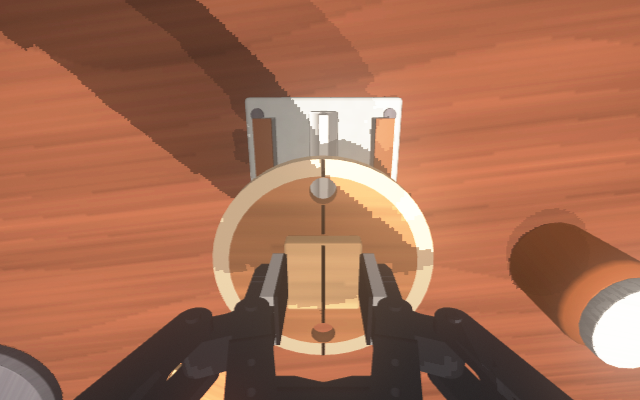

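In-hand wheel: seam at column 323, holes (323,189),(323,332); blade at columns 318–329 directly below, so it is centred across. Lower.

```bash
python3 - <<'E'
from h import *
d=load("w4");P,Q=[atz(d,p,.1363) for p in [(323,189),(323,332)]];c=(P+Q)/2;print(c,np.linalg.norm(P-Q))
B=[atz(d,p,.055) for p in [(323.5,112)]];print("blade end",B)
e=np.array([.4449,.3685]);u=np.array([np.cos(-.115),np.sin(-.115)]);print("across mm",1e3*np.cross(u,c[:2]-e),"bladeend across",1e3*np.cross(u,B[0][:2]-e),"along",1e3*u@(B[0][:2]-e))
E
```

```text
[0.44595256 0.36793512 0.1363    ] 0.08003819508112028
blade end [array([0.37813551, 0.37652781, 0.055     ])]
across mm -0.44037593583856893 bladeend across 0.313782843741151 along -67.24465666711022
```

Call:
tcp_steps --motion '{"jaw":[0.03,0.03,0.03,0.03,0.03],"tx":[0,0,0,0,0],"ty":[0,0,0,0,0],"tz":[0.03,0.025,0.008,0.004,0],"wx":[0,0,0,0,0],"wy":[0,0,0,0,0],"wz":[0,0,0,0,0]}'

```text
clock: 6.6
position: [0.4463, 0.368, 0.0734]
ee_rot: [3.141, 0.0, 3.02]
contact_force: [1.2, 0.0, -1.3]
grip_width: 0.0335
finger_force: 62.1<stdin>:4: DeprecationWarning: Arrays of 2-dimensional vectors are deprecated. Use arrays of 3-dimensional vectors instead. (deprecated in NumPy 2.0)
```

Call:
tcp_steps --motion '{"jaw":[0.03,0.03,0.03],"tx":[0,0,0],"ty":[0,0,0],"tz":[0.003,0.001,0],"wx":[0,0,0],"wy":[0,0,0],"wz":[0,0,0]}'

```text
clock: 6.9
position: [0.4462, 0.3687, 0.0695]
ee_rot: [3.141, 0.001, 3.021]
contact_force: [0.7, -0.4, -2.1]
grip_width: 0.034
finger_force: 62.1
```

Call:
tcp_steps --motion '{"jaw":[0.03,0.03],"tx":[0,0],"ty":[0,0],"tz":[0.001,0],"wx":[0,0],"wy":[0,0],"wz":[0,0]}'

```text
clock: 7.1
position: [0.4459, 0.3685, 0.0681]
ee_rot: [3.142, 0.0, 3.021]
contact_force: [-0.7, -0.3, -1.9]
grip_width: 0.0337
finger_force: 62.1
```

Call:
tcp_steps --motion '{"jaw":[0.03,0.03],"tx":[0,0],"ty":[0,0],"tz":[0.001,0],"wx":[0,0],"wy":[0,0],"wz":[0,0]}'

```text
clock: 7.3
position: [0.4461, 0.3686, 0.0672]
ee_rot: [3.141, 0.0, 3.021]
contact_force: [-0.9, -0.3, -0.7]
grip_width: 0.0336
finger_force: 62.3
```

Call:
tcp_steps --motion '{"jaw":[0.03,0.03],"tx":[0,0],"ty":[0,0],"tz":[0.001,0],"wx":[0,0],"wy":[0,0],"wz":[0,0]}'

```text
clock: 7.5
position: [0.4461, 0.3686, 0.0671]
ee_rot: [3.141, 0.001, 3.021]
contact_force: [-1.4, -1.4, 5.6]
grip_width: 0.0339
finger_force: 63.0
```

Call:
tcp_steps --motion '{"jaw":[0.03,0.03],"tx":[0,0],"ty":[0,0],"tz":[0.001,0],"wx":[0,0],"wy":[0,0],"wz":[0,0]}'

```text
clock: 7.7
position: [0.4461, 0.3686, 0.0671]
ee_rot: [3.141, 0.001, 3.021]
contact_force: [-2.7, -3.3, 11.7]
grip_width: 0.0335
finger_force: 63.7
```

Touching. Ease off, open, and look.

Call:
tcp_steps --motion '{"jaw":[0.03,0.05,0.06,0.07,0.08],"tx":[0,0,0,0,0],"ty":[0,0,0,0,0],"tz":[-0.002,0,0,0,0],"wx":[0,0,0,0,0],"wy":[0,0,0,0,0],"wz":[0,0,0,0,0]}'

```text
clock: 8.2
position: [0.446, 0.3684, 0.0668]
ee_rot: [-3.141, -0.0, 3.021]
contact_force: [-0.1, 0.3, -0.2]
grip_width: 0.0798
finger_force: 0.0
```

Call:
tcp_steps --motion '{"jaw":[0.085,0.085,0.085,0.085,0.085],"tx":[0,0,0,0,0],"ty":[0,0,0,0,0],"tz":[0,-0.01,-0.03,-0.04,0],"wx":[0,0,0,0,0],"wy":[0,0,0,0,0],"wz":[0,0,0,0,0]}'

```text
clock: 8.7
position: [0.4492, 0.3711, 0.1533]
ee_rot: [3.134, 0.008, 3.021]
contact_force: [1.2, 0.7, 0.3]
grip_width: 0.0851
finger_force: 0.0
```

Call:
tcp_steps --motion '{"jaw":[0.085,0.085,0.085,0.085],"tx":[0,0,0,0],"ty":[0,0,0,0],"tz":[0,0,0,0],"wx":[0,0,0,0],"wy":[0,0,0,0],"wz":[0,0,0,0]}'

```text
clock: 9.1
position: [0.4453, 0.3679, 0.1459]
ee_rot: [-3.14, -0.002, 3.021]
contact_force: [-0.3, -0.1, -0.3]
grip_width: 0.085
finger_force: 0.0
```

```bash
python3 - <<'E'
from h import *
d=save("w5","wrist"); s=save("s5","scene"); t=save("t5","side")
R=lambda i,b:cv2.resize(i[b[1]:b[1]+75,b[0]:b[0]+100],(400,300),interpolation=cv2.INTER_CUBIC)
a=cv2.resize(d["img"],(400,250));a=np.vstack([a,np.zeros((50,400,3),np.uint8)])
im=np.vstack([np.hstack([R(s["img"],(300,95)),R(t["img"],(215,120))]),np.hstack([a,cv2.resize(d["img"][100:400,120:520],(400,300))])])
cv2.imwrite("pics/c5.png",im)
E
```

```text
(no output)
```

View pics/c5.png

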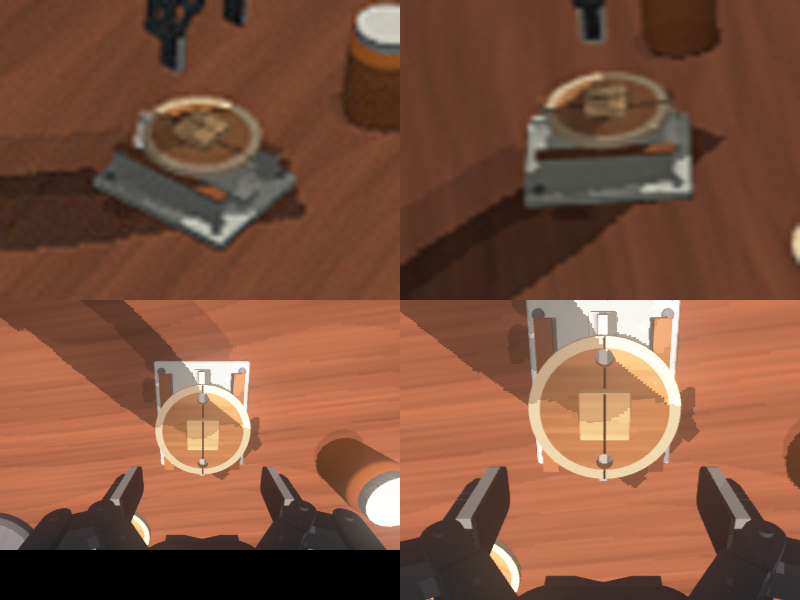

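W1 lies level on the edge (hub symmetric about the seam, rim 77 vs 76 px either side, clear gap above both rails in the crops): balanced. Re-grasp and carry to the flange.

Call:
tcp_steps --motion '{"jaw":[0.085,0.085,0.085,0.085,0.06],"tx":[0,0,0,0,0],"ty":[0,0,0,0,0],"tz":[0.04,0.03,0.008,0,0],"wx":[0,0,0,0,0],"wy":[0,0,0,0,0],"wz":[0,0,0,0,0]}'

```text
clock: 9.75
position: [0.4467, 0.3691, 0.0701]
ee_rot: [3.14, 0.001, 3.021]
contact_force: [0.7, 0.4, -0.5]
grip_width: 0.0729
finger_force: 0.0
```

Call:
tcp_steps --motion '{"jaw":[0.03,0.03,0.03,0.03,0.03],"tx":[0,0,0,0,0],"ty":[0,0,0,0,0],"tz":[0,0,0,0,0],"wx":[0,0,0,0,0],"wy":[0,0,0,0,0],"wz":[0,0,0,0,0]}' --squeeze 70

```text
clock: 10.25
position: [0.4468, 0.3689, 0.0709]
ee_rot: [3.14, 0.002, 3.021]
contact_force: [-0.6, -0.8, 6.5]
grip_width: 0.0315
finger_force: 67.6
```

Call:
tcp_steps --motion '{"jaw":[0.03,0.03,0.03,0.03,0.03],"tx":[0,0,0,0,0],"ty":[0,0,0,0,0],"tz":[-0.03,-0.045,-0.035,0,0],"wx":[0,0,0,0,0],"wy":[0,0,0,0,0],"wz":[0,-0.14,-0.14,-0.14,-0.14]}'

```text
clock: 10.75
position: [0.4468, 0.3691, 0.1811]
ee_rot: [3.141, 0.004, -2.697]
contact_force: [0.4, -0.6, -2.4]
grip_width: 0.0315
finger_force: 65.3
```

Call:
tcp_steps --motion '{"jaw":[0.03,0.03,0.03,0.03],"tx":[0,0,0,0],"ty":[0,0,0,0],"tz":[0,0,0,0],"wx":[0,0,0,0],"wy":[0,0,0,0],"wz":[-0.14,-0.14,-0.12,0]}'

```text
clock: 11.15
position: [0.4458, 0.3683, 0.1791]
ee_rot: [3.142, -0.0, -2.303]
contact_force: [0.5, -0.2, -0.9]
grip_width: 0.0314
finger_force: 65.3
```

```bash
python3 - <<'E'
from h import *
go(.635,-.0113,.84,.175)
E
```

```text
tool dxyz [ 0.1559 -0.3945  0.0041] rz tool -0.001 q6 -0.15 pos [0.4458 0.3683 0.1791] [ 3.142 -0.    -2.303]
after the turn: dx,dy 0.1564 -0.3943
```

Call:
tcp_steps --motion '{"jaw":[0.03,0.03,0.03,0.03,0.03],"tx":[0.017,0.017,0.017,0.017,0.017],"ty":[-0.044,-0.044,-0.044,-0.044,-0.044],"tz":[0,0,0,0,0],"wx":[0,0,0,0,0],"wy":[0,0,0,0,0],"wz":[0,0,0,0,0]}'

```text
clock: 11.65
position: [0.5534, 0.1566, 0.1792]
ee_rot: [-3.142, 0.0, -2.305]
contact_force: [0.4, 0.9, -1.1]
grip_width: 0.0312
finger_force: 65.4
```

Call:
tcp_steps --motion '{"jaw":[0.03,0.03,0.03,0.03],"tx":[0.017,0.017,0.017,0.020],"ty":[-0.044,-0.044,-0.044,-0.042],"tz":[0,0,0,0],"wx":[0,0,0,0],"wy":[0,0,0,0],"wz":[0,0,0,0]}'

```text
clock: 12.05
position: [0.6358, -0.0127, 0.1791]
ee_rot: [-3.141, 0.001, -2.305]
contact_force: [0.9, 1.0, -0.8]
grip_width: 0.0312
finger_force: 65.4
```

Call:
tcp_steps --motion '{"jaw":[0.03,0.03,0.03],"tx":[0,0,0],"ty":[0,0,0],"tz":[0,0,0],"wx":[0,0,0],"wy":[0,0,0],"wz":[0,0,0]}'

```text
clock: 12.35
position: [0.6342, -0.0101, 0.1788]
ee_rot: [3.14, -0.0, -2.303]
contact_force: [0.1, -0.1, -1.5]
grip_width: 0.0315
finger_force: 65.5
```

```bash
python3 - <<'E'
from h import *
d=save("w6","wrist"); go(.635,-.0113,.84,.175); cv2.imwrite("pics/w6c.png",cv2.resize(d["img"][100:400,120:520],(800,600),interpolation=cv2.INTER_CUBIC))
E
```

```text
tool dxyz [ 0.0007 -0.0017  0.004 ] rz tool -0.0 q6 -0.86 pos [ 0.6342 -0.0097  0.179 ] [ 3.141 -0.    -2.302]
after the turn: dx,dy 0.0007 -0.0017
```

View pics/w6c.png

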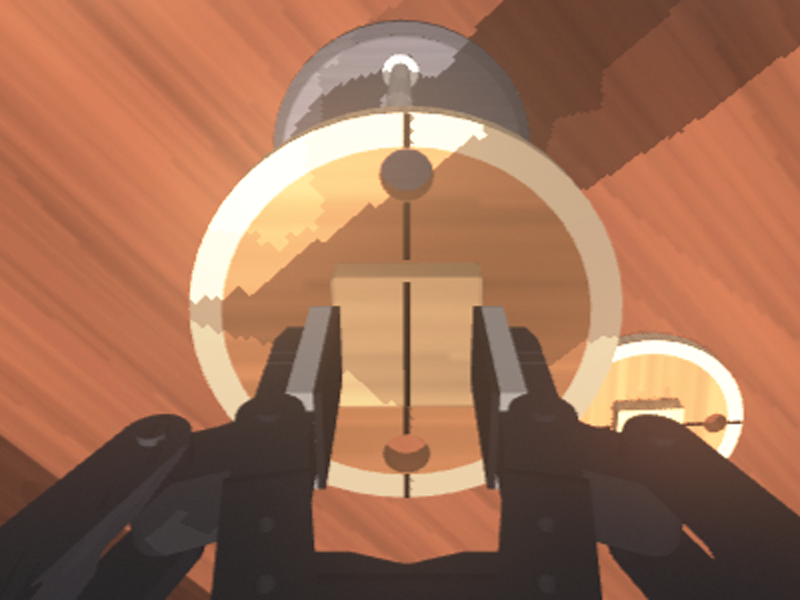

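Wheel in hand: seam column 407 (crop), holes (406,175),(407,455); far pin foot at (401,69), i.e. the pin is about 2 mm to the tool's −y.

```bash
python3 - <<'E'
from h import *
d=load("w6");w0=load("w0");w1=load("w1");F=lambda u,v:(120+u/2-.25,100+v/2-.25)
P,Q=[atz(d,F(*p),.171) for p in [(406,175),(407,455)]];c=(P+Q)/2;print("wheel",c,np.linalg.norm(P-Q),np.arctan2(*(Q-P)[1::-1]))
print("pin foot here",atz(d,F(401,69),.018))
print("w0 feet",atz(w0,(453,151),.018),atz(w0,(398,204),.018),"tips",atz(w0,(490,171),.108),atz(w0,(418,238),.108))
print("w1 foot",atz(w1,(379,329),.018),"tip",atz(w1,(390,379),.108))
print("proj feet w6",[(2*(proj(d,p)-[120,100])).round(0) for p in (atz(w0,(398,204),.018),)])
print("err mm across", )
E
```

```text
wheel [ 0.63468593 -0.00868814  0.171     ] 0.08002733034768408 0.8420891673404218
pin foot here [ 0.60697645 -0.04251359  0.018     ]
w0 feet [0.66346519 0.01863214 0.018     ] [ 0.60905629 -0.04161111  0.018     ] tips [0.66054037 0.01897819 0.108     ] [ 0.60749449 -0.04112973  0.108     ]
w1 foot [ 0.60896037 -0.04124839  0.018     ] tip [ 0.60851563 -0.04153599  0.108     ]
proj feet w6 [array([398.,  73.])]
err mm across
```

Call:
tcp_steps --motion '{"jaw":[0.03,0.03,0.03,0.03,0.03],"tx":[0.0017,0,0,0,0],"ty":[-0.002,0,0,0,0],"tz":[0,0.03,0.02,0.01,0.008],"wx":[0,0,0,0,0],"wy":[0,0,0,0,0],"wz":[0,0,0,0,0]}'

```text
clock: 12.9
position: [0.6348, -0.0127, 0.1105]
ee_rot: [3.141, -0.0, -2.301]
contact_force: [0.1, -0.1, -2.6]
grip_width: 0.0311
finger_force: 65.5
```

Call:
tcp_steps --motion '{"jaw":[0.03,0.03,0.03],"tx":[0,0,0],"ty":[0,0,0],"tz":[0.008,0.008,0],"wx":[0,0,0],"wy":[0,0,0],"wz":[0,0,0]}'

```text
clock: 13.2
position: [0.6347, -0.0134, 0.0942]
ee_rot: [3.141, -0.001, -2.302]
contact_force: [-0.2, 0.1, -2.5]
grip_width: 0.0316
finger_force: 65.4
```

```bash
python3 - <<'E'
from h import *
go(.635,-.0113,.84,.042)
E
```

```text
tool dxyz [-0.0018  0.0011  0.0522] rz tool -0.001 q6 -0.86 pos [ 0.6347 -0.0134  0.0942] [ 3.141e+00 -1.000e-03 -2.302e+00]
after the turn: dx,dy -0.0018 0.0011
```

Call:
tcp_steps --motion '{"jaw":[0.03,0.03,0.03,0.03,0.03],"tx":[0,0,0,0,0],"ty":[0,0,0,0,0],"tz":[0.015,0.015,0.012,0.006,0],"wx":[0,0,0,0,0],"wy":[0,0,0,0,0],"wz":[0,0,0,0,0]}'

```text
clock: 13.7
position: [0.6347, -0.0135, 0.0462]
ee_rot: [3.14, -0.001, -2.303]
contact_force: [-1.7, 0.8, -2.0]
grip_width: 0.0314
finger_force: 65.5
```

Call:
tcp_steps --motion '{"jaw":[0.05,0.06,0.07,0.08,0.085],"tx":[0,0,0,0,0],"ty":[0,0,0,0,0],"tz":[0,0,0,0,0],"wx":[0,0,0,0,0],"wy":[0,0,0,0,0],"wz":[0,0,0,0,0]}'

```text
clock: 14.2
position: [0.6356, -0.0135, 0.0475]
ee_rot: [-3.141, 0.001, -2.302]
contact_force: [0.6, 0.5, 1.2]
grip_width: 0.0851
finger_force: 0.0
```

Call:
tcp_steps --motion '{"jaw":[0.085,0.085,0.085,0.085,0.085],"tx":[0,0,0,0,0],"ty":[0,0,0,0,0],"tz":[-0.03,-0.04,-0.04,-0.03,0],"wx":[0,0,0,0,0],"wy":[0,0,0,0,0],"wz":[0,0,0,0,0]}'

```text
clock: 14.7
position: [0.6386, -0.0135, 0.1928]
ee_rot: [-3.134, 0.007, -2.302]
contact_force: [1.2, -0.7, -0.6]
grip_width: 0.085
finger_force: 0.0
```

Call:
tcp_steps --motion '{"jaw":[0.085,0.085],"tx":[0,0],"ty":[0,0],"tz":[0,0],"wx":[0,0],"wy":[0,0],"wz":[0,0]}'

```text
clock: 14.9
position: [0.6343, -0.0134, 0.1856]
ee_rot: [3.14, -0.002, -2.302]
contact_force: [-0.7, 0.0, -0.6]
grip_width: 0.0853
finger_force: 0.0
```

```bash
python3 - <<'E'
from h import *
d=save("w7","wrist");go(.6393,.1975,-.676,.19)
E
```

```text
tool dxyz [-0.1604  0.137  -0.0048] rz tool 1.515 q6 -0.86 pos [ 0.6341 -0.0134  0.1852] [ 3.139e+00 -2.000e-03 -2.302e+00]
after the turn: dx,dy 0.1279 0.1678
```

View pics/w7.png

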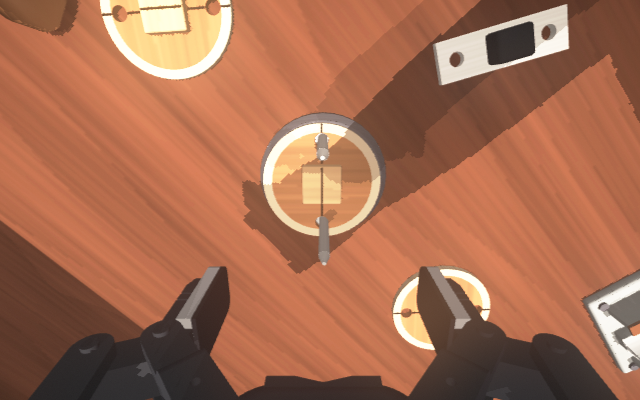

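W1 is down on the flange, both pins through (tips (322,157),(324,262)), level. Next W2.

Call:
tcp_steps --motion '{"jaw":[0.085,0.085,0.085,0.085,0.085],"tx":[-0.032,-0.032,-0.032,-0.032,-0.032],"ty":[0.0275,0.0275,0.0275,0.0275,0.027],"tz":[0,0,0,0,0],"wx":[0,0,0,0,0],"wy":[0,0,0,0,0],"wz":[0,0,0,0,0]}'

```text
clock: 15.45
position: [0.6391, 0.1985, 0.1851]
ee_rot: [3.14, -0.003, -2.302]
contact_force: [0.2, 0.4, 0.2]
grip_width: 0.085
finger_force: 0.0
```

Call:
tcp_steps --motion '{"jaw":[0.085,0.085,0.085,0.085,0.085],"tx":[0,0,0,0,0],"ty":[0,0,0,0,0],"tz":[0,0,0,0,0],"wx":[0,0,0,0,0],"wy":[0,0,0,0,0],"wz":[0.14,0.14,0.14,0.14,0.14]}'

```text
clock: 15.95
position: [0.6392, 0.197, 0.1849]
ee_rot: [-3.141, -0.004, -3.008]
contact_force: [-0.2, -0.5, 0.3]
grip_width: 0.0847
finger_force: 0.0
```

Call:
tcp_steps --motion '{"jaw":[0.085,0.085,0.085,0.085,0.085],"tx":[0,0,0,0,0],"ty":[0,0,0,0,0],"tz":[0,0,0,0,0],"wx":[0,0,0,0,0],"wy":[0,0,0,0,0],"wz":[0.14,0.14,0.14,0.14,0.14]}'

```text
clock: 16.45
position: [0.6392, 0.1968, 0.185]
ee_rot: [-3.139, -0.002, 2.575]
contact_force: [-0.3, 0.1, 0.0]
grip_width: 0.0851
finger_force: 0.0
```

Call:
tcp_steps --motion '{"jaw":[0.085,0.085,0.085],"tx":[0,0,0],"ty":[0,0,0],"tz":[0,0,0],"wx":[0,0,0],"wy":[0,0,0],"wz":[0.115,0,0]}'

```text
clock: 16.75
position: [0.6396, 0.197, 0.1857]
ee_rot: [-3.14, -0.001, 2.468]
contact_force: [0.6, -0.2, -0.4]
grip_width: 0.0854
finger_force: 0.0
```

```bash
cat >> h.py <<'E'
def wheel(d,z=.008):
    """rough automatic look: print row/col of dark holes inside the ring is left to the eye; crop saved"""
    cv2.imwrite("pics/tmp.png",d["img"])
E
python3 - <<'E'
from h import *
d=save("w8","wrist");go(.6393,.1975,-.676,.009)
# predict the holes and find the true ones by darkness near the prediction
g=cv2.GaussianBlur(cv2.cvtColor(d["img"],cv2.COLOR_BGR2GRAY),(7,7),0).astype(int);u=np.array([np.cos(-.676),np.sin(-.676),0])*.04
for s in(1,-1):
    p=proj(d,np.array([.6393,.1975,.008])+s*u);x,y=p.astype(int);w=g[y-14:y+15,x-14:x+15];i=np.unravel_index(w.argmin(),w.shape);print(p.round(1),(x-14+i[1],y-14+i[0]))
E
```

```text
tool dxyz [0.0004 0.0004 0.177 ] rz tool 0.002 q6 0.97 pos [0.6397 0.197  0.186 ] [-3.140e+00 -1.000e-03  2.468e+00]
after the turn: dx,dy 0.0004 0.0004
[322.9 213.6] (np.int64(325), np.int64(214))
[323.1 135. ] (np.int64(322), np.int64(133))
```

Prediction and dark holes agree within 2 px: W2 hasn't moved. Grasp.

Call:
tcp_steps --motion '{"jaw":[0.085,0.085,0.085,0.085,0.085],"tx":[0,0,0,0,0],"ty":[0,0,0,0,0],"tz":[0.05,0.05,0.04,0.025,0.008],"wx":[0,0,0,0,0],"wy":[0,0,0,0,0],"wz":[0,0,0,0,0]}' --squeeze 60

```text
clock: 17.3
position: [0.6371, 0.1961, 0.01]
ee_rot: [-3.136, -0.004, 2.467]
contact_force: [-0.5, 0.6, 0.5]
grip_width: 0.0848
finger_force: 0.0
```

Call:
tcp_steps --motion '{"jaw":[0.03,0.03,0.03,0.03,0.03],"tx":[0,0,0,0,0],"ty":[0,0,0,0,0],"tz":[0,0,0,0,0],"wx":[0,0,0,0,0],"wy":[0,0,0,0,0],"wz":[0,0,0,0,0]}' --squeeze 60

```text
clock: 17.8
position: [0.6417, 0.1974, 0.0167]
ee_rot: [3.139, 0.002, 2.466]
contact_force: [-1.7, -1.2, 6.5]
grip_width: 0.031
finger_force: 51.1
```

Call:
tcp_steps --motion '{"jaw":[0.03,0.03,0.03,0.03,0.03],"tx":[0,0,0,0,0],"ty":[0,0,0,0,0],"tz":[-0.02,-0.04,-0.04,-0.03,0],"wx":[0,0,0,0,0],"wy":[0,0,0,0,0],"wz":[0,-0.14,-0.14,-0.14,-0.14]}'

```text
clock: 18.3
position: [0.6443, 0.1984, 0.1516]
ee_rot: [3.136, 0.012, 3.032]
contact_force: [0.3, 0.2, 0.4]
grip_width: 0.0303
finger_force: 0.0
```

```bash
python3 - <<'E'
from h import *
go(.445,.3685,3.026,.14)
E
```

```text
tool dxyz [0.2168 0.1472 0.0098] rz tool 0.006 q6 0.41 pos [0.6443 0.1984 0.1516] [3.136 0.012 3.032]
after the turn: dx,dy 0.2177 0.146
```

Finger force is zero — the commanded 30 mm opening was too wide or the wheel slipped out. Look.

Call:
tcp_steps --motion '{"jaw":[0.06,0.085,0.085,0.085],"tx":[0,0,0,0],"ty":[0,0,0,0],"tz":[0,0,0,0],"wx":[0,0,0,0],"wy":[0,0,0,0],"wz":[0,0,0,0]}'

```text
clock: 18.7
position: [0.6396, 0.1969, 0.143]
ee_rot: [-3.141, -0.002, 3.025]
contact_force: [-0.0, -0.4, -0.4]
grip_width: 0.0845
finger_force: 0.0
```

```bash
python3 - <<'E'
from h import *
d=save("w9","wrist")
E
```

```text
(no output)
```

View pics/w9.png

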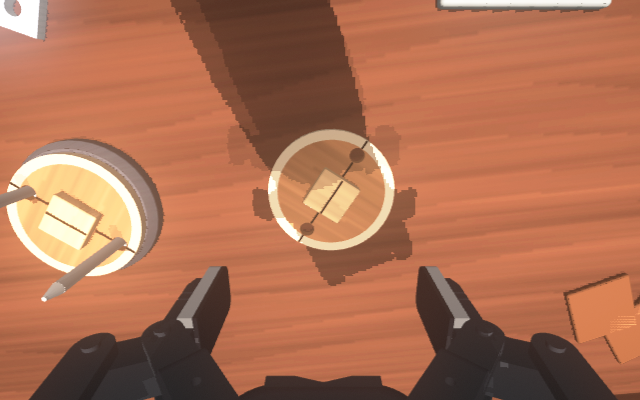

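The wheel stayed flat on the bench, holes at (357,156),(307,229). Regrasp lower and with a fully shut command.

```bash
python3 - <<'E'
from h import *
d=load("w9");P,Q=[atz(d,p,.008) for p in [(357,156),(307,229)]];c=(P+Q)/2;a=np.arctan2(*(Q-P)[1::-1]);print(c,np.linalg.norm(P-Q),a)
go(*c[:2],a,.009)
E
```

```text
[0.64519948 0.20414736 0.008     ] 0.07946629316283271 -0.6892801637587477
tool dxyz [-0.0049  0.0079  0.1341] rz tool 0.573 q6 0.42 pos [0.6397 0.197  0.1431] [-3.141e+00 -2.000e-03  3.025e+00]
after the turn: dx,dy 0.0002 0.0092
```

Call:
tcp_steps --motion '{"jaw":[0.085,0.085,0.085,0.085,0.085],"tx":[-0.0049,0,0,0,0],"ty":[0.0079,0,0,0,0],"tz":[0.02,0.02,0.02,0.02,0.02],"wx":[0,0,0,0,0],"wy":[0,0,0,0,0],"wz":[0,0.143,0.143,0.143,0.143]}' --squeeze 60

```text
clock: 19.25
position: [0.6457, 0.2044, 0.0426]
ee_rot: [-3.141, -0.0, 2.447]
contact_force: [0.7, 0.0, 0.8]
grip_width: 0.0848
finger_force: 0.0
```

Call:
tcp_steps --motion '{"jaw":[0.085,0.085,0.085,0.085,0.085],"tx":[0,0,0,0,0],"ty":[0,0,0,0,0],"tz":[0.02,0.01,0.006,0,0],"wx":[0,0,0,0,0],"wy":[0,0,0,0,0],"wz":[0,0,0,0,0]}'

```text
clock: 19.75
position: [0.6467, 0.2046, 0.0088]
ee_rot: [3.14, 0.001, 2.454]
contact_force: [0.5, 0.1, 0.1]
grip_width: 0.0851
finger_force: 0.0
```

Call:
tcp_steps --motion '{"jaw":[0,0,0,0,0],"tx":[0,0,0,0,0],"ty":[0,0,0,0,0],"tz":[0,0,0,0,0],"wx":[0,0,0,0,0],"wy":[0,0,0,0,0],"wz":[0,0,0,0,0]}' --squeeze 60

```text
clock: 20.25
position: [0.6466, 0.2046, 0.0089]
ee_rot: [3.14, 0.001, 2.454]
contact_force: [-0.8, -1.1, 4.1]
grip_width: 0.0341
finger_force: 60.9
```

Call:
tcp_steps --motion '{"jaw":[0,0,0],"tx":[0,0,0],"ty":[0,0,0],"tz":[-0.01,-0.01,0],"wx":[0,0,0],"wy":[0,0,0],"wz":[0,0,0]}'

```text
clock: 20.55
position: [0.6472, 0.2048, 0.0298]
ee_rot: [3.139, 0.002, 2.454]
contact_force: [0.6, 0.7, -1.8]
grip_width: 0.0339
finger_force: 60.2
```

Call:
tcp_steps --motion '{"jaw":[0,0,0,0,0],"tx":[0,0,0,0,0],"ty":[0,0,0,0,0],"tz":[-0.04,-0.04,-0.035,0,0],"wx":[0,0,0,0,0],"wy":[0,0,0,0,0],"wz":[0,-0.143,-0.143,-0.143,-0.143]}'

```text
clock: 21.05
position: [0.6471, 0.2048, 0.1451]
ee_rot: [3.14, 0.003, 3.032]
contact_force: [-1.2, -0.4, -2.3]
grip_width: 0.0341
finger_force: 60.8
```

```bash
python3 - <<'E'
from h import *
go(.4449,.3685,3.026,.145)
E
```

```text
tool dxyz [ 0.219   0.1405 -0.0004] rz tool 0.006 q6 0.42 pos [0.6471 0.2048 0.1451] [3.140e+00 3.000e-03 3.032e+00]
after the turn: dx,dy 0.2198 0.1393
```

Call:
tcp_steps --motion '{"jaw":[0,0,0,0,0],"tx":[0.037,0.037,0.037,0.037,0.037],"ty":[0.0235,0.0235,0.0235,0.0235,0.0235],"tz":[0,0,0,0,0],"wx":[0,0,0,0,0],"wy":[0,0,0,0,0],"wz":[0,0,0,0,0]}'

```text
clock: 21.55
position: [0.4743, 0.3433, 0.143]
ee_rot: [3.141, -0.0, 3.025]
contact_force: [0.7, 0.3, -1.0]
grip_width: 0.0339
finger_force: 60.8
```

Call:
tcp_steps --motion '{"jaw":[0,0,0,0],"tx":[0.034,0,0,0],"ty":[0.023,0,0,0],"tz":[0,0,0,0],"wx":[0,0,0,0],"wy":[0,0,0,0],"wz":[0.006,0,0,0]}'

```text
clock: 21.95
position: [0.4454, 0.3689, 0.143]
ee_rot: [-3.141, 0.001, 3.019]
contact_force: [1.0, 0.6, -2.3]
grip_width: 0.0343
finger_force: 60.8
```

```bash
python3 - <<'E'
from h import *
d=save("w10","wrist"); go(.4449,.3685,3.026,.065)
g=cv2.cvtColor(d["img"],cv2.COLOR_BGR2GRAY)
for row in (170,180,215,225,110,120,130): 
    s=g[row,300:346];print(row,s[::1].tolist() if row in(225,120) else (300+int(s.argmin()),300+int(s.argmax())))
cv2.imwrite("pics/w10c.png",cv2.resize(d["img"][80:380,170:470],(600,600),interpolation=cv2.INTER_CUBIC))
E
```

```text
tool dxyz [ 0.0008 -0.0002  0.078 ] rz tool -0.008 q6 0.81 pos [0.4456 0.3687 0.143 ] [-3.141e+00  1.000e-03  3.018e+00]
after the turn: dx,dy 0.0008 -0.0002
170 (323, 326)
180 (327, 339)
215 (323, 344)
225 [123, 122, 123, 122, 123, 124, 123, 124, 123, 124, 124, 124, 124, 124, 124, 124, 125, 125, 125, 125, 125, 95, 71, 68, 75, 115, 126, 127, 126, 126, 127, 128, 128, 127, 129, 128, 129, 129, 128, 128, 128, 130, 131, 130, 130, 129]
110 (300, 334)
120 [160, 160, 161, 160, 160, 160, 149, 156, 247, 251, 247, 242, 232, 222, 208, 192, 219, 252, 254, 254, 254, 254, 254, 254, 254, 238, 175, 161, 161, 162, 162, 163, 162, 162, 176, 155, 237, 249, 249, 249, 249, 249, 248, 248, 248, 248]
130 (307, 318)
```

View pics/w10c.png

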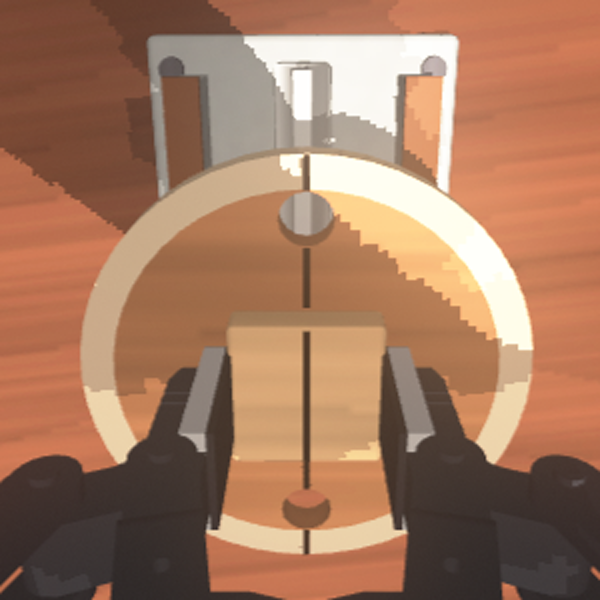

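W2 held level, seam column 306 (crop), blade centre column ~302, about 1.5 mm to the left. Correct 1 mm and lower.

Call:
tcp_steps --motion '{"jaw":[0,0,0,0,0],"tx":[0,0,0,0,0],"ty":[-0.001,0,0,0,0],"tz":[0.03,0.03,0.012,0.003,0],"wx":[0,0,0,0,0],"wy":[0,0,0,0,0],"wz":[-0.005,0,0,0,0]}'

```text
clock: 22.5
position: [0.4452, 0.368, 0.0681]
ee_rot: [-3.141, -0.0, 3.024]
contact_force: [0.7, 0.0, -1.4]
grip_width: 0.0342
finger_force: 60.8
```

Call:
tcp_steps --motion '{"jaw":[0,0],"tx":[0,0],"ty":[0,0],"tz":[0.001,0],"wx":[0,0],"wy":[0,0],"wz":[0,0]}'

```text
clock: 22.7
position: [0.4455, 0.369, 0.0683]
ee_rot: [3.14, 0.002, 3.025]
contact_force: [0.8, 0.1, -3.8]
grip_width: 0.0345
finger_force: 60.8
```

Call:
tcp_steps --motion '{"jaw":[0,0],"tx":[0,0],"ty":[0,0],"tz":[0.001,0],"wx":[0,0],"wy":[0,0],"wz":[0,0]}'

```text
clock: 22.9
position: [0.4448, 0.3686, 0.0665]
ee_rot: [3.141, 0.001, 3.025]
contact_force: [0.5, 0.8, -2.3]
grip_width: 0.0339
finger_force: 60.8
```

Call:
tcp_steps --motion '{"jaw":[0,0],"tx":[0,0],"ty":[0,0],"tz":[0.001,0],"wx":[0,0],"wy":[0,0],"wz":[0,0]}'

```text
clock: 23.1
position: [0.4445, 0.3683, 0.065]
ee_rot: [-3.142, -0.0, 3.025]
contact_force: [1.0, -0.5, -2.6]
grip_width: 0.0341
finger_force: 60.8
```

Call:
tcp_steps --motion '{"jaw":[0,0],"tx":[0,0],"ty":[0,0],"tz":[0.001,0],"wx":[0,0],"wy":[0,0],"wz":[0,0]}'

```text
clock: 23.3
position: [0.4445, 0.3683, 0.0639]
ee_rot: [3.142, -0.0, 3.025]
contact_force: [-0.8, -0.2, -2.0]
grip_width: 0.0341
finger_force: 60.9
```

Call:
tcp_steps --motion '{"jaw":[0,0],"tx":[0,0],"ty":[0,0],"tz":[0.001,0],"wx":[0,0],"wy":[0,0],"wz":[0,0]}'

```text
clock: 23.5
position: [0.4446, 0.3683, 0.0639]
ee_rot: [3.141, 0.0, 3.025]
contact_force: [-2.0, -0.6, 3.0]
grip_width: 0.0341
finger_force: 61.5
```

Call:
tcp_steps --motion '{"jaw":[0,0.04,0.05,0.06,0.075],"tx":[0,0,0,0,0],"ty":[0,0,0,0,0],"tz":[-0.0005,0,0,0,0],"wx":[0,0,0,0,0],"wy":[0,0,0,0,0],"wz":[0,0,0,0,0]}'

```text
clock: 24.0
position: [0.4446, 0.3683, 0.0634]
ee_rot: [-3.142, 0.0, 3.025]
contact_force: [0.2, 0.2, -1.1]
grip_width: 0.0726
finger_force: 0.6
```

Call:
tcp_steps --motion '{"jaw":[0.085,0.085,0.085,0.085,0.085],"tx":[0,0,0,0,0],"ty":[0,0,0,0,0],"tz":[0,-0.01,-0.03,-0.04,0],"wx":[0,0,0,0,0],"wy":[0,0,0,0,0],"wz":[0,0,0,0,0]}'

```text
clock: 24.5
position: [0.4478, 0.371, 0.1498]
ee_rot: [3.134, 0.008, 3.025]
contact_force: [0.1, 0.4, 0.7]
grip_width: 0.0852
finger_force: 0.0
```

Call:
tcp_steps --motion '{"jaw":[0.085,0.085,0.085,0.085],"tx":[0,0,0,0],"ty":[0,0,0,0],"tz":[0,0,0,0],"wx":[0,0,0,0],"wy":[0,0,0,0],"wz":[0,0,0,0]}'

```text
clock: 24.9
position: [0.4439, 0.3677, 0.1424]
ee_rot: [-3.14, -0.002, 3.025]
contact_force: [0.9, 0.1, -0.0]
grip_width: 0.0851
finger_force: 0.0
```

```bash
python3 - <<'E'
from h import *
d=save("w11","wrist"); s=save("s11","scene"); t=save("t11","side")
R=lambda i,b:cv2.resize(i[b[1]:b[1]+75,b[0]:b[0]+100],(400,300),interpolation=cv2.INTER_CUBIC)
z=lambda d:cv2.resize(d["img"][100:250,220:420],(400,300),interpolation=cv2.INTER_CUBIC)
im=np.vstack([np.hstack([R(s["img"],(300,95)),R(t["img"],(215,120))]),np.hstack([z(load("w5")),z(d)])])
cv2.imwrite("pics/c11.png",im); go(.4449,.3685,3.026)
E
```

```text
tool dxyz [-0.0006  0.0005 -0.    ] rz tool -0.001 q6 0.81 pos [0.4443 0.368  0.1428] [-3.141e+00 -1.000e-03  3.025e+00]
after the turn: dx,dy -0.0006 0.0005
```

View pics/c11.png

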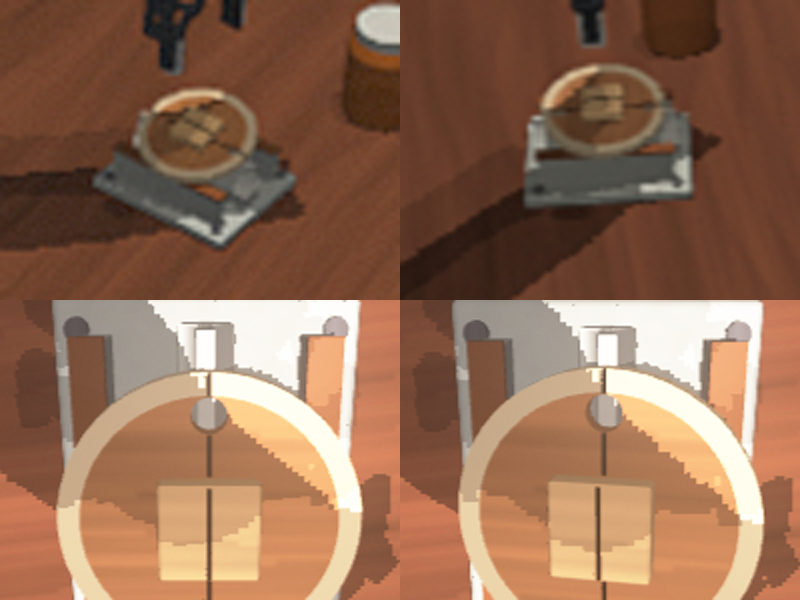

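Lower right (W2) compared with lower left (W1): W2's hub is shifted left and skewed and the side view shows it tipped toward −y. So W2 is heavy-sided. Re-grasp with the tool tilted 10°.

Call:
tcp_steps --motion '{"jaw":[0.085,0.085,0.085,0.085,0.085],"tx":[0,0,0,0,0],"ty":[0,0,-0.0151,0,0],"tz":[0,0,0.03,0.03,0.01],"wx":[-0.1,-0.075,0,0,0],"wy":[0,0,0,0,0],"wz":[0,0,0,0,0]}'

```text
clock: 25.55
position: [0.4423, 0.364, 0.0691]
ee_rot: [2.97, -0.004, 3.024]
contact_force: [0.3, -0.3, -0.9]
grip_width: 0.0853
finger_force: 0.0
```

Call:
tcp_steps --motion '{"jaw":[0.085,0.085,0.085,0.085],"tx":[0,0,0,0],"ty":[0,0,0,0],"tz":[0.004,0.002,0,0],"wx":[0,0,0,0],"wy":[0,0,0,0],"wz":[0,0,0,0]}'

```text
clock: 25.95
position: [0.4452, 0.3674, 0.0672]
ee_rot: [2.965, 0.002, 3.025]
contact_force: [0.4, -0.9, -0.3]
grip_width: 0.085
finger_force: 0.0
```

Call:
tcp_steps --motion '{"jaw":[0.04,0,0,0,0],"tx":[0,0,0,0,0],"ty":[0,0,0,0,0],"tz":[0,0,0,0,0],"wx":[0,0,0,0,0],"wy":[0,0,0,0,0],"wz":[0,0,0,0,0]}' --squeeze 60

```text
clock: 26.45
position: [0.4448, 0.367, 0.0668]
ee_rot: [2.966, 0.001, 3.025]
contact_force: [-0.7, -0.7, 5.6]
grip_width: 0.0338
finger_force: 59.6
```

Call:
tcp_steps --motion '{"jaw":[0,0,0,0],"tx":[0,0,0,0],"ty":[0,0,0,0],"tz":[-0.005,-0.01,-0.02,0],"wx":[0,0,0,0],"wy":[0,0,0,0],"wz":[0,0,0,0]}'

```text
clock: 26.85
position: [0.4451, 0.3613, 0.1029]
ee_rot: [2.964, 0.003, 3.024]
contact_force: [1.5, 0.1, -1.8]
grip_width: 0.0337
finger_force: 60.2
```

Call:
tcp_steps --motion '{"jaw":[0,0,0,0],"tx":[0,0,0,0],"ty":[0,0,0,0],"tz":[-0.04,-0.04,-0.03,0],"wx":[0,0.1,0.075,0],"wy":[0,0,0,0],"wz":[0,0,0,0]}'

```text
clock: 27.25
position: [0.4445, 0.348, 0.2135]
ee_rot: [3.136, 0.006, 3.026]
contact_force: [0.5, 0.5, -2.4]
grip_width: 0.0338
finger_force: 61.1
```

```bash
python3 - <<'E'
from h import *
go(.451,-.30,3.025,.2)
E
```

```text
tool dxyz [-0.0809 -0.643   0.0103] rz tool 0.001 q6 0.78 pos [0.4445 0.348  0.2135] [3.136 0.006 3.026]
after the turn: dx,dy -0.0818 -0.6429
```

Call:
tcp_steps --motion '{"jaw":[0,0,0,0,0],"tx":[-0.006,-0.006,-0.006,-0.006,-0.006],"ty":[-0.049,-0.049,-0.049,-0.049,-0.049],"tz":[0,0,0,0,0],"wx":[0,0,0,0,0],"wy":[0,0,0,0,0],"wz":[0,0,0,0,0]}'

```text
clock: 27.75
position: [0.4418, 0.0958, 0.2076]
ee_rot: [3.142, -0.001, 3.025]
contact_force: [1.0, -0.9, -1.9]
grip_width: 0.0338
finger_force: 61.2
```

Call:
tcp_steps --motion '{"jaw":[0,0,0,0,0],"tx":[-0.006,-0.006,-0.006,-0.006,-0.006],"ty":[-0.049,-0.049,-0.049,-0.049,-0.049],"tz":[0,0,0,0,0],"wx":[0,0,0,0,0],"wy":[0,0,0,0,0],"wz":[0,0,0,0,0]}'

```text
clock: 28.25
position: [0.4431, -0.1508, 0.2077]
ee_rot: [3.14, -0.001, 3.024]
contact_force: [1.3, 0.8, -2.9]
grip_width: 0.0336
finger_force: 61.2
```

Call:
tcp_steps --motion '{"jaw":[0,0,0,0,0],"tx":[-0.006,-0.006,-0.006,0,0],"ty":[-0.049,-0.049,-0.049,0,0],"tz":[0,0,0,0,0],"wx":[0,0,0,0,0],"wy":[0,0,0,0,0],"wz":[0,0,0,0,0]}'

```text
clock: 28.75
position: [0.4439, -0.2977, 0.2073]
ee_rot: [3.139, -0.002, 3.022]
contact_force: [-0.3, 0.9, -2.7]
grip_width: 0.0336
finger_force: 61.3
```

```bash
python3 - <<'E'
from h import *
d=save("w12","wrist"); go(.451,-.359,3.025,.2)
E
```

```text
tool dxyz [-0.0145 -0.0612  0.0074] rz tool -0.001 q6 -0.47 pos [ 0.4439 -0.2965  0.2076] [ 3.139e+00 -2.000e-03  3.024e+00]
after the turn: dx,dy -0.0144 -0.0613
```

View pics/w12.png

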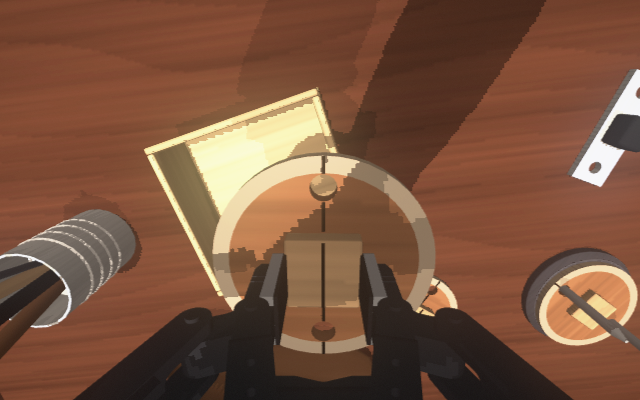

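The box's top corners are at (317,88) and (146,152), its left wall running to (220,295). Wheel held level. By my count that was the 15th view, one over the limit, so from here I measure only by code.

```bash
python3 - <<'E'
from h import *
d=load("w12");A,B,C=[atz(d,p,.075) for p in [(146,152),(317,88),(220,295)]]
print(A,B,C,np.linalg.norm(A-B),np.linalg.norm(A-C))
v=(B-A)/np.linalg.norm(B-A);n=np.array([-v[1],v[0],0]);n*=np.sign(n@(C-A));c=(A+B)/2+.076*n;print("box",c,"perp check",v@(C-A))
go(*c[:2],3.025,.16)
E
```

```text
[ 0.39409519 -0.43811671  0.075     ] [ 0.36116222 -0.29134069  0.075     ] [ 0.5373311  -0.40757491  0.075     ] 0.15042533593303317 0.14645589339151302
box [ 0.45178495 -0.34808984  0.075     ] perp check -0.0015581178601742586
tool dxyz [-0.0141 -0.0504  0.0474] rz tool -0.001 q6 -0.47 pos [ 0.4439 -0.2965  0.2076] [ 3.139e+00 -2.000e-03  3.024e+00]
after the turn: dx,dy -0.014 -0.0504
```

Call:
tcp_steps --motion '{"jaw":[0,0,0,0,0],"tx":[-0.007,-0.007,0,0,0],"ty":[-0.026,-0.026,0,0,0],"tz":[0,0,0.04,0.04,0.04],"wx":[0,0,0,0,0],"wy":[0,0,0,0,0],"wz":[0,0,0,0,0]}'

```text
clock: 29.3
position: [0.4531, -0.3485, 0.0879]
ee_rot: [3.141, 0.0, 3.027]
contact_force: [0.5, -0.6, -1.3]
grip_width: 0.0337
finger_force: 61.4
```

Call:
tcp_steps --motion '{"jaw":[0,0,0,0,0],"tx":[0,0,0,0,0],"ty":[0,0,0,0,0],"tz":[0.035,0.015,0.008,0.004,0],"wx":[0,0,0,0,0],"wy":[0,0,0,0,0],"wz":[0,0,0,0,0]}'

```text
clock: 29.8
position: [0.4534, -0.3499, 0.0276]
ee_rot: [-3.141, 0.001, 3.026]
contact_force: [0.3, -0.2, -2.5]
grip_width: 0.0337
finger_force: 61.4
```

Call:
tcp_steps --motion '{"jaw":[0,0,0],"tx":[0,0,0],"ty":[0,0,0],"tz":[0.004,0.003,0],"wx":[0,0,0],"wy":[0,0,0],"wz":[0,0,0]}'

```text
clock: 30.1
position: [0.4529, -0.3506, 0.0204]
ee_rot: [-3.141, 0.0, 3.025]
contact_force: [0.3, 0.7, -1.0]
grip_width: 0.0338
finger_force: 61.4
```

Call:
tcp_steps --motion '{"jaw":[0.04,0.05,0.06,0.06],"tx":[0,0,0,0],"ty":[0,0,0,0],"tz":[0,0,0,0],"wx":[0,0,0,0],"wy":[0,0,0,0],"wz":[0,0,0,0]}'

```text
clock: 30.5
position: [0.4531, -0.3507, 0.0205]
ee_rot: [-3.141, 0.001, 3.025]
contact_force: [0.2, -0.3, -1.0]
grip_width: 0.0601
finger_force: 0.0
```

Call:
tcp_steps --motion '{"jaw":[0.06,0.06,0.06,0.085,0.085],"tx":[0,0,0,0,0],"ty":[0,0,0,0,0],"tz":[-0.02,-0.045,-0.045,-0.045,-0.03],"wx":[0,0,0,0,0],"wy":[0,0,0,0,0],"wz":[0,0,0,0,0]}'

```text
clock: 31.0
position: [0.4538, -0.3512, 0.209]
ee_rot: [-3.139, 0.004, 3.025]
contact_force: [1.0, -0.1, -1.3]
grip_width: 0.0845
finger_force: 0.0
```

```bash
python3 - <<'E'
from h import *
go(.638,-.2096,-.66,.19)
E
```

```text
tool dxyz [-0.1664  0.1621  0.0192] rz tool 0.543 q6 -0.54 pos [ 0.4538 -0.3512  0.209 ] [-3.139  0.004  3.025]
after the turn: dx,dy -0.0586 0.2248
```

Call:
tcp_steps --motion '{"jaw":[0.085,0.085,0.085,0.085,0.085],"tx":[-0.0333,-0.0333,-0.0333,-0.0333,-0.0333],"ty":[0.0324,0.0324,0.0324,0.0324,0.0324],"tz":[0,0,0,0,0],"wx":[0,0,0,0,0],"wy":[0,0,0,0,0],"wz":[0,0,0,0,0]}'

```text
clock: 31.5
position: [0.6384, -0.2078, 0.2054]
ee_rot: [-3.141, 0.0, 3.025]
contact_force: [1.0, -0.6, -0.2]
grip_width: 0.0848
finger_force: 0.0
```

Call:
tcp_steps --motion '{"jaw":[0.085,0.085,0.085,0.085,0.085],"tx":[0,0,0,0,0],"ty":[0,0,0,0,0],"tz":[0.01,0.01,0,0,0],"wx":[0,0,0,0,0],"wy":[0,0,0,0,0],"wz":[0.136,0.136,0.136,0.135,0]}'

```text
clock: 32.0
position: [0.6371, -0.2089, 0.185]
ee_rot: [-3.141, -0.0, 2.482]
contact_force: [0.4, -0.4, -0.9]
grip_width: 0.0849
finger_force: 0.0
```

Call:
tcp_steps --motion '{"jaw":[0.085,0.085],"tx":[0,0],"ty":[0,0],"tz":[0,0],"wx":[0,0],"wy":[0,0],"wz":[0,0]}'

```text
clock: 32.2
position: [0.6371, -0.2091, 0.1853]
ee_rot: [3.142, 0.0, 2.484]
contact_force: [-0.2, 0.5, -0.7]
grip_width: 0.0851
finger_force: 0.0
```

```bash
cat >> h.py <<'E'
def holes(d,c,a,z,win=14):
    """dark holes near the predicted ones; centroid of dark blob"""
    g=cv2.GaussianBlur(cv2.cvtColor(d["img"],cv2.COLOR_BGR2GRAY),(5,5),0).astype(float);out=[]
    for s in(1,-1):
        p=proj(d,[c[0]+s*.04*np.cos(a),c[1]+s*.04*np.sin(a),z]);x,y=p.round().astype(int)
        w=g[y-win:y+win+1,x-win:x+win+1];m=w<w.min()+.35*(np.median(w)-w.min())
        n,l,st,ce=cv2.connectedComponentsWithStats(m.astype(np.uint8));k=1+st[1:,4].argmax()
        out.append(ce[k]+[x-win,y-win]);print("pred",p.round(1),"found",out[-1].round(1),"area",st[k,4],"depth",np.median(w)-w.min())
    P,Q=[atz(d,p,z) for p in out];print("centre",((P+Q)/2).round(4),"L",np.linalg.norm(P-Q).round(4),"ang",np.arctan2(*(P-Q)[1::-1]).round(3));return (P+Q)/2,np.arctan2(*(P-Q)[1::-1])
E
python3 - <<'E'
from h import *
d=save("w13","wrist");c,a=holes(d,(.638,-.2096),-.66,.008);go(*c[:2],a,.009)
holes(load("w3"),(.4416,.1408),1.02,.008)
E
```

```text
pred [322.4 214.9] found [321.8 215.7] area 14 depth 53.0
pred [322.6 136.5] found [321.9 134.3] area 109 depth 28.0
centre [ 0.6371 -0.2098  0.008 ] L 0.0829 ang -0.66
tool dxyz [-0.0004 -0.0005  0.1763] rz tool 0.001 q6 0.34 pos [ 0.6371 -0.2091  0.1853] [3.142 0.    2.483]
after the turn: dx,dy -0.0004 -0.0005
pred [323. 136.] found [322.9 136.3] area 131 depth 58.0
pred [323. 214.] found [322.6 210.8] area 77 depth 44.0
centre [0.4422 0.1423 0.008 ] L 0.0762 ang 1.016
```

Call:
tcp_steps --motion '{"jaw":[0.085,0.085,0.085,0.085,0.085],"tx":[0,0,0,0,0],"ty":[0,0,0,0,0],"tz":[0.05,0.05,0.04,0.02,0.01],"wx":[0,0,0,0,0],"wy":[0,0,0,0,0],"wz":[0,0,0,0,0]}' --squeeze 60

```text
clock: 32.75
position: [0.6351, -0.2084, 0.0123]
ee_rot: [-3.14, -0.004, 2.483]
contact_force: [-0.5, 0.4, -0.5]
grip_width: 0.0848
finger_force: 0.0
```

Call:
tcp_steps --motion '{"jaw":[0.085,0.085,0.085],"tx":[0,0,0],"ty":[0,0,0],"tz":[0.006,0,0],"wx":[0,0,0],"wy":[0,0,0],"wz":[0,0,0]}'

```text
clock: 33.05
position: [0.6384, -0.2094, 0.0108]
ee_rot: [3.141, 0.003, 2.482]
contact_force: [0.2, 0.6, 0.5]
grip_width: 0.0853
finger_force: 0.0
```

Call:
tcp_steps --motion '{"jaw":[0.04,0,0,0,0],"tx":[0,0,0,0,0],"ty":[0,0,0,0,0],"tz":[0,0,0,0,0],"wx":[0,0,0,0,0],"wy":[0,0,0,0,0],"wz":[0,0,0,0,0]}' --squeeze 60

```text
clock: 33.55
position: [0.6377, -0.2092, 0.0101]
ee_rot: [3.141, 0.001, 2.482]
contact_force: [-1.3, 0.3, 5.2]
grip_width: 0.0345
finger_force: 60.5
```

Call:
tcp_steps --motion '{"jaw":[0,0,0,0,0],"tx":[0,0,0,0,0],"ty":[0,0,0,0,0],"tz":[-0.01,-0.03,-0.04,-0.05,-0.04],"wx":[0,0,0,0,0],"wy":[0,0,0,0,0],"wz":[0,0,0,0,0]}'

```text
clock: 34.05
position: [0.637, -0.2089, 0.1817]
ee_rot: [3.141, 0.0, 2.482]
contact_force: [0.3, -0.3, -2.2]
grip_width: 0.0341
finger_force: 60.2
```

```bash
python3 - <<'E'
from h import *
go(.4449,.3685,3.026,.175)
E
```

```text
tool dxyz [0.5057 0.3385 0.0066] rz tool -0.544 q6 0.34 pos [ 0.637  -0.2089  0.1817] [3.141 0.    2.482]
after the turn: dx,dy 0.2574 0.5514
```

Call:
tcp_steps --motion '{"jaw":[0,0,0,0,0],"tx":[0.039,0.039,0.039,0.039,0.039],"ty":[0.026,0.026,0.026,0.026,0.026],"tz":[0,0,0,0,0],"wx":[0,0,0,0,0],"wy":[0,0,0,0,0],"wz":[0,0,0,0,0]}'

```text
clock: 34.55
position: [0.5613, 0.0148, 0.1792]
ee_rot: [-3.141, -0.001, 2.481]
contact_force: [1.6, 0.6, -1.9]
grip_width: 0.0339
finger_force: 60.3
```

Call:
tcp_steps --motion '{"jaw":[0,0,0,0,0],"tx":[0.039,0.039,0.039,0.039,0.039],"ty":[0.026,0.026,0.026,0.026,0.026],"tz":[0,0,0,0,0],"wx":[0,0,0,0,0],"wy":[0,0,0,0,0],"wz":[0,0,0,0,0]}'

```text
clock: 35.05
position: [0.487, 0.237, 0.1793]
ee_rot: [-3.141, -0.0, 2.482]
contact_force: [1.4, 0.8, -3.2]
grip_width: 0.0343
finger_force: 60.3
```

Call:
tcp_steps --motion '{"jaw":[0,0,0,0,0],"tx":[0.039,0.039,0.0377,0,0],"ty":[0.026,0.026,0.0265,0,0],"tz":[0,0,0.01,0.01,0.01],"wx":[0,0,0,0,0],"wy":[0,0,0,0,0],"wz":[0,0,0,-0.136,-0.136]}'

```text
clock: 35.55
position: [0.4438, 0.37, 0.1487]
ee_rot: [-3.141, -0.0, 2.763]
contact_force: [-0.8, -0.1, -3.4]
grip_width: 0.0341
finger_force: 60.4
```

Call:
tcp_steps --motion '{"jaw":[0,0,0,0],"tx":[0,0,0,0],"ty":[0,0,0,0],"tz":[0.006,0,0,0],"wx":[0,0,0,0],"wy":[0,0,0,0],"wz":[-0.136,-0.136,0,0]}'

```text
clock: 35.95
position: [0.4449, 0.3683, 0.1432]
ee_rot: [-3.141, -0.0, 3.023]
contact_force: [-0.3, 0.1, -1.4]
grip_width: 0.034
finger_force: 60.4
```

```bash
python3 - <<'E'
from h import *
go(.4449,.3685,3.026,.065);d=save("w14","wrist")
g=cv2.cvtColor(d["img"],cv2.COLOR_BGR2GRAY)
for k in("w10","w14"):
    g=cv2.cvtColor(load(k)["img"],cv2.COLOR_BGR2GRAY)
    print(k,"seam",[(r_,300+int(g[r_,300:346].argmin())) for r_ in(208,212,216,220,225,300)])
    print([(r_,np.flatnonzero(g[r_,305:340]>225)[[0,-1]]+305 if (g[r_,305:340]>225).any() else None) for r_ in(115,120,125,130,135)])
p=r.get_state()["position"];a=3.026;u=.04
z=p[2]-.0101+.008
holes(d,p,3.026,z,20)
E
```

```text
tool dxyz [0.     0.0002 0.0782] rz tool -0.003 q6 0.81 pos [0.4449 0.3683 0.1432] [-3.141 -0.     3.023]
after the turn: dx,dy 0.0 0.0002
w10 seam [(208, 323), (212, 323), (216, 323), (220, 323), (225, 323), (300, 323)]
[(115, array([305, 339])), (120, array([308, 339])), (125, array([310, 339])), (130, array([316, 339])), (135, array([317, 339]))]
w14 seam [(208, 323), (212, 323), (216, 323), (220, 323), (225, 323), (300, 323)]
[(115, array([305, 339])), (120, array([309, 339])), (125, array([311, 339])), (130, array([318, 339])), (135, array([318, 339]))]
pred [321.5 189.6] found [322.8 206.6] area 28 depth 60.0
pred [322.1 333.9] found [322.6 334.9] area 168 depth 69.0
centre [0.4494 0.3683 0.1412] L 0.0724 ang 3.022
```

Call:
tcp_steps --motion '{"jaw":[0,0,0,0,0],"tx":[0,0,0,0,0],"ty":[-0.0005,0,0,0,0],"tz":[0.03,0.03,0.012,0.003,0],"wx":[0,0,0,0,0],"wy":[0,0,0,0,0],"wz":[0,0,0,0,0]}'

```text
clock: 36.5
position: [0.4452, 0.3681, 0.0685]
ee_rot: [3.142, 0.0, 3.025]
contact_force: [0.8, -0.3, -1.4]
grip_width: 0.0337
finger_force: 60.5
```

Call:
tcp_steps --motion '{"jaw":[0,0],"tx":[0,0],"ty":[0,0],"tz":[0.001,0],"wx":[0,0],"wy":[0,0],"wz":[0,0]}'

```text
clock: 36.7
position: [0.4459, 0.3686, 0.0685]
ee_rot: [3.14, 0.002, 3.026]
contact_force: [-0.7, 0.3, -1.9]
grip_width: 0.0341
finger_force: 60.5
```

Call:
tcp_steps --motion '{"jaw":[0,0],"tx":[0,0],"ty":[0,0],"tz":[0.001,0],"wx":[0,0],"wy":[0,0],"wz":[0,0]}'

```text
clock: 36.9
position: [0.4452, 0.3681, 0.0667]
ee_rot: [3.141, 0.001, 3.026]
contact_force: [-0.4, 0.8, -1.4]
grip_width: 0.0343
finger_force: 60.5
```

Call:
tcp_steps --motion '{"jaw":[0,0],"tx":[0,0],"ty":[0,0],"tz":[0.001,0],"wx":[0,0],"wy":[0,0],"wz":[0,0]}'

```text
clock: 37.1
position: [0.445, 0.3679, 0.0652]
ee_rot: [3.142, 0.0, 3.026]
contact_force: [0.4, 1.8, -1.9]
grip_width: 0.0339
finger_force: 60.5
```

Call:
tcp_steps --motion '{"jaw":[0,0],"tx":[0,0],"ty":[0,0],"tz":[0.001,0],"wx":[0,0],"wy":[0,0],"wz":[0,0]}'

```text
clock: 37.3
position: [0.445, 0.3679, 0.0652]
ee_rot: [3.141, 0.0, 3.026]
contact_force: [-1.7, -0.9, 5.2]
grip_width: 0.0339
finger_force: 61.2
```

Call:
tcp_steps --motion '{"jaw":[0.04,0.045,0.05,0.06,0.075],"tx":[0,0,0,0,0],"ty":[0,0,0,0,0],"tz":[-0.0005,0,0,0,0],"wx":[0,0,0,0,0],"wy":[0,0,0,0,0],"wz":[0,0,0,0,0]}'

```text
clock: 37.8
position: [0.445, 0.3679, 0.0646]
ee_rot: [-3.142, -0.0, 3.026]
contact_force: [0.0, -0.4, -1.1]
grip_width: 0.0731
finger_force: 0.0
```

Call:
tcp_steps --motion '{"jaw":[0.085,0.085,0.085,0.085,0.085],"tx":[0,0,0,0,0],"ty":[0,0,0,0,0],"tz":[0,-0.01,-0.03,-0.04,0],"wx":[0,0,0,0,0],"wy":[0,0,0,0,0],"wz":[0,0,0,0,0]}'

```text
clock: 38.3
position: [0.4482, 0.3706, 0.151]
ee_rot: [3.134, 0.008, 3.026]
contact_force: [1.6, 0.2, 1.2]
grip_width: 0.0852
finger_force: 0.0
```

Call:
tcp_steps --motion '{"jaw":[0.085,0.085,0.085,0.085],"tx":[0,0,0,0],"ty":[0,0,0,0],"tz":[0,0,0,0],"wx":[0,0,0,0],"wy":[0,0,0,0],"wz":[0,0,0,0]}'

```text
clock: 38.7
position: [0.4443, 0.3674, 0.1436]
ee_rot: [-3.14, -0.002, 3.026]
contact_force: [0.0, -0.6, -0.4]
grip_width: 0.0846
finger_force: 0.0
```

```bash
python3 - <<'E'
from h import *
d=save("w15","wrist"); save("s15","scene"); save("t15","side"); go(.4449,.3685,3.026)
for k in("w5","w11","w15"):
    q=load(k);g=cv2.cvtColor(q["img"],cv2.COLOR_BGR2GRAY)
    print(k,[300+int(g[y,310:335].argmin())+10 for y in(168,172,176,180,185)],"hub",[300+int(g[y,310:335].argmin())+10 for y in(200,205,210,215,220,230,235)])
# side/scene crops: which earlier one does the new one resemble?
for n,b in(("s",(330,112,40,32)),("t",(245,132,42,28))):
    x,y,w,h=b;I=[load(n+k)["img"][y:y+h,x:x+w].astype(float) for k in("5","11","15")]
    print(n,"vs level",np.abs(I[2]-I[0]).mean().round(1),"vs tipped",np.abs(I[2]-I[1]).mean().round(1),"level-tipped",np.abs(I[0]-I[1]).mean().round(1))
E
```

```text
tool dxyz [-0.0002  0.0008 -0.    ] rz tool -0.0 q6 0.81 pos [0.4447 0.3677 0.1441] [-3.141e+00 -1.000e-03  3.026e+00]
after the turn: dx,dy -0.0002 0.0008
w5 [324, 324, 324, 324, 324] hub [324, 324, 324, 324, 324, 324, 324]
w11 [322, 322, 322, 322, 322] hub [319, 319, 319, 319, 319, 319, 319]
w15 [322, 322, 322, 322, 322] hub [319, 319, 319, 319, 319, 319, 319]
s vs level 11.3 vs tipped 2.6 level-tipped 11.4
t vs level 11.6 vs tipped 1.4 level-tipped 11.9
```

W3 gives the same picture as tipped W2 (seam at hub column 319 vs disc 322; image difference 1.4–2.6 vs 11 for level): heavy-sided. Re-grasp tilted.

Call:
tcp_steps --motion '{"jaw":[0.085,0.085,0.085,0.085,0.085],"tx":[0,0,0,0,0],"ty":[0,0,-0.0151,0,0],"tz":[0,0,0.03,0.03,0.01],"wx":[-0.1,-0.075,0,0,0],"wy":[0,0,0,0,0],"wz":[0,0,0,0,0]}'

```text
clock: 39.35
position: [0.4427, 0.3636, 0.0703]
ee_rot: [2.97, -0.004, 3.025]
contact_force: [-1.2, 0.3, 0.4]
grip_width: 0.0847
finger_force: 0.0
```

Call:
tcp_steps --motion '{"jaw":[0.085,0.085,0.085,0.085],"tx":[0,0,0,0],"ty":[0,0,0,0],"tz":[0.004,0.003,0,0],"wx":[0,0,0,0],"wy":[0,0,0,0],"wz":[0,0,0,0]}'

```text
clock: 39.75
position: [0.4456, 0.3672, 0.0673]
ee_rot: [2.965, 0.001, 3.026]
contact_force: [0.4, -0.1, -0.2]
grip_width: 0.085
finger_force: 0.0
```

Call:
tcp_steps --motion '{"jaw":[0.04,0,0,0,0],"tx":[0,0,0,0,0],"ty":[0,0,0,0,0],"tz":[0,0,0,0,0],"wx":[0,0,0,0,0],"wy":[0,0,0,0,0],"wz":[0,0,0,0,0]}' --squeeze 60

```text
clock: 40.25
position: [0.4453, 0.3669, 0.067]
ee_rot: [2.965, 0.001, 3.026]
contact_force: [-0.3, -0.3, 5.5]
grip_width: 0.0339
finger_force: 59.6
```

Call:
tcp_steps --motion '{"jaw":[0,0,0,0],"tx":[0,0,0,0],"ty":[0,0,0,0],"tz":[-0.005,-0.01,-0.02,0],"wx":[0,0,0,0],"wy":[0,0,0,0],"wz":[0,0,0,0]}'

```text
clock: 40.65
position: [0.4456, 0.3611, 0.1032]
ee_rot: [2.964, 0.003, 3.025]
contact_force: [0.8, 1.3, -1.3]
grip_width: 0.0339
finger_force: 60.1
```

Call:
tcp_steps --motion '{"jaw":[0,0,0,0,0],"tx":[0,0,0,0,0],"ty":[0,0,0,0,0],"tz":[-0.04,-0.04,-0.03,0,0],"wx":[0,0.1,0.075,0,0],"wy":[0,0,0,0,0],"wz":[0,0,0,0,0]}'

```text
clock: 41.15
position: [0.4425, 0.3451, 0.2091]
ee_rot: [3.14, 0.001, 3.026]
contact_force: [-0.3, -0.1, -2.1]
grip_width: 0.0338
finger_force: 60.9
```

```bash
python3 - <<'E'
from h import *
go(.452,-.350,3.025,.2)
E
```

```text
tool dxyz [-0.0893 -0.6894  0.0083] rz tool 0.001 q6 0.78 pos [0.4425 0.3451 0.2091] [3.140e+00 1.000e-03 3.026e+00]
after the turn: dx,dy -0.0903 -0.6893
```

Call:
tcp_steps --motion '{"jaw":[0,0,0,0,0],"tx":[-0.0064,-0.0064,-0.0064,-0.0064,-0.0064],"ty":[-0.0492,-0.0492,-0.0492,-0.0492,-0.0492],"tz":[0,0,0,0,0],"wx":[0,0,0,0,0],"wy":[0,0,0,0,0],"wz":[0,0,0,0,0]}'

```text
clock: 41.65
position: [0.4434, 0.0939, 0.2071]
ee_rot: [-3.141, -0.003, 3.026]
contact_force: [1.5, 0.2, -1.3]
grip_width: 0.0336
finger_force: 61.0
```

Call:
tcp_steps --motion '{"jaw":[0,0,0,0,0],"tx":[-0.0064,-0.0064,-0.0064,-0.0064,-0.0064],"ty":[-0.0492,-0.0492,-0.0492,-0.0492,-0.0492],"tz":[0,0,0,0,0],"wx":[0,0,0,0,0],"wy":[0,0,0,0,0],"wz":[0,0,0,0,0]}'

```text
clock: 42.15
position: [0.4467, -0.1533, 0.2072]
ee_rot: [3.14, -0.003, 3.025]
contact_force: [1.7, 0.6, -2.1]
grip_width: 0.0339
finger_force: 61.0
```

Call:
tcp_steps --motion '{"jaw":[0,0,0,0,0],"tx":[-0.0064,-0.0064,-0.0064,-0.0064,0],"ty":[-0.0492,-0.0492,-0.0492,-0.0492,0],"tz":[0,0,0,0,0],"wx":[0,0,0,0,0],"wy":[0,0,0,0,0],"wz":[0,0,0,0,0]}'

```text
clock: 42.65
position: [0.4502, -0.3557, 0.2064]
ee_rot: [-3.14, -0.001, 3.019]
contact_force: [-0.8, 1.0, -2.1]
grip_width: 0.034
finger_force: 61.2
```

Call:
tcp_steps --motion '{"jaw":[0,0,0,0,0],"tx":[0,0,0,0,0],"ty":[0,0,0,0,0],"tz":[0.03,0.04,0.04,0.03,0.015],"wx":[0,0,0,0,0],"wy":[0,0,0,0,0],"wz":[0,0,0,0,0]}'

```text
clock: 43.15
position: [0.4475, -0.3467, 0.0493]
ee_rot: [3.136, -0.007, 3.026]
contact_force: [0.1, 0.1, -3.1]
grip_width: 0.0335
finger_force: 61.2
```

Call:
tcp_steps --motion '{"jaw":[0,0,0],"tx":[0,0,0],"ty":[0,0,0],"tz":[0.005,0,0],"wx":[0,0,0],"wy":[0,0,0],"wz":[0,0,0]}'

```text
clock: 43.45
position: [0.4518, -0.3501, 0.0498]
ee_rot: [-3.141, 0.001, 3.026]
contact_force: [0.1, 0.1, -0.9]
grip_width: 0.0336
finger_force: 61.2
```

Lower 11 mm more, release, then go to the clamp bar.

Call:
tcp_steps --motion '{"jaw":[0,0,0,0],"tx":[0,0,0,0],"ty":[0,0,0,0],"tz":[0.005,0.004,0.002,0],"wx":[0,0,0,0],"wy":[0,0,0,0],"wz":[0,0,0,0]}'

```text
clock: 43.85
position: [0.4515, -0.35, 0.0382]
ee_rot: [3.141, -0.0, 3.026]
contact_force: [-0.7, 0.7, -1.4]
grip_width: 0.0336
finger_force: 61.2
```

Call:
tcp_steps --motion '{"jaw":[0.04,0.05,0.06,0.06],"tx":[0,0,0,0],"ty":[0,0,0,0],"tz":[0,0,0,0],"wx":[0,0,0,0],"wy":[0,0,0,0],"wz":[0,0,0,0]}'

```text
clock: 44.25
position: [0.4519, -0.3504, 0.0387]
ee_rot: [-3.141, 0.001, 3.026]
contact_force: [0.3, -0.8, -1.0]
grip_width: 0.06
finger_force: 0.0
```

Call:
tcp_steps --motion '{"jaw":[0.06,0.06,0.06,0.085,0.085],"tx":[0,0,0,0,0],"ty":[0,0,0,0,0],"tz":[-0.02,-0.045,-0.045,-0.04,0],"wx":[0,0,0,0,0],"wy":[0,0,0,0,0],"wz":[0,0,0,0,0]}'

```text
clock: 44.75
position: [0.455, -0.3528, 0.1951]
ee_rot: [-3.135, 0.011, 3.026]
contact_force: [1.3, -1.2, -0.2]
grip_width: 0.0843
finger_force: 0.0
```

```bash
python3 - <<'E'
from h import *
s=save("s16","scene");t=save("t16","side");w=save("w16","wrist")
# bar still where it was? compare the crops with the first pictures
for k,a,(x,y) in(("s",s,(292,197)),("t",t,(279,227))):
    A=load(k+"1")["img"][y-14:y+15,x-22:x+23];res=cv2.matchTemplate(a["img"],A,cv2.TM_CCOEFF_NORMED);m=cv2.minMaxLoc(res);print(k,m[1],np.array(m[3])+[22,14],(x,y))
go(.4395,.0054,-.443,.19)
E
```

```text
s 0.795627236366272 [292 197] (292, 197)
t 0.5797764658927917 [255 222] (279, 227)
tool dxyz [ 0.053   0.3517 -0.0018] rz tool 0.327 q6 -0.54 pos [ 0.4515 -0.35    0.1882] [ 3.142 -0.     3.026]
after the turn: dx,dy 0.1632 0.316
```

Call:
tcp_steps --motion '{"jaw":[0.085,0.085,0.085,0.085,0.085],"tx":[0.0066,0.0066,0.0066,0.0066,0.0066],"ty":[0.044,0.044,0.044,0.044,0.044],"tz":[0,0,0,0,0],"wx":[0,0,0,0,0],"wy":[0,0,0,0,0],"wz":[0,0,0,0,0]}'

```text
clock: 45.4
position: [0.4425, -0.1258, 0.1865]
ee_rot: [3.141, -0.004, 3.025]
contact_force: [0.4, -0.3, 0.2]
grip_width: 0.0847
finger_force: 0.0
```

Call:
tcp_steps --motion '{"jaw":[0.085,0.085,0.085,0.085,0.085],"tx":[0.0066,0.0066,0.0066,0,0],"ty":[0.044,0.044,0.0437,0,0],"tz":[0,0,0,0,0],"wx":[0,0,0,0,0],"wy":[0,0,0,0,0],"wz":[0,0,0,0.14,0.14]}'

```text
clock: 45.9
position: [0.4381, 0.0069, 0.1865]
ee_rot: [-3.14, -0.004, 2.744]
contact_force: [-0.3, -0.5, 0.6]
grip_width: 0.0849
finger_force: 0.0
```

Call:
tcp_steps --motion '{"jaw":[0.085,0.085,0.085],"tx":[0,0,0],"ty":[0,0,0],"tz":[0,0,0],"wx":[0,0,0],"wy":[0,0,0],"wz":[0.047,0,0]}'

```text
clock: 46.2
position: [0.4388, 0.0052, 0.1872]
ee_rot: [-3.14, -0.002, 2.7]
contact_force: [0.7, -0.3, -0.4]
grip_width: 0.0847
finger_force: 0.0
```

```bash
python3 - <<'E'
from h import *
d=save("w17","wrist");c,a=holes(d,(.4395,.0054),-.443,.008,10);go(*c[:2],a,.012)
# knob: dark blob
g=cv2.cvtColor(d["img"],cv2.COLOR_BGR2GRAY);x,y=proj(d,[*c[:2],.032]).astype(int);m=(g[y-30:y+40,x-30:x+30]<60).astype(np.uint8);n,l,st,ce=cv2.connectedComponentsWithStats(m);k=1+st[1:,4].argmax();print("knob proj",(x,y),"blob",ce[k]+[x-30,y-30],st[k])
hs=cv2.threshold(g[100:260,220:430],140,1,0)[1];n,l,st,ce=cv2.connectedComponentsWithStats(hs);k=1+st[1:,4].argmax();print("bright",ce[k]+[220,100],st[k])
E
```

```text
pred [322.8 214.2] found [321.7 212.4] area 65 depth 142.0
pred [322.9 136.1] found [322.7 134.9] area 106 depth 137.0
centre [0.4378 0.0054 0.008 ] L 0.0791 ang -0.455
tool dxyz [ 0.0009 -0.0002  0.1755] rz tool 0.013 q6 0.45 pos [0.4391 0.0052 0.1875] [-3.141e+00 -2.000e-03  2.700e+00]
after the turn: dx,dy 0.0009 -0.0002Traceback (most recent call last):
  File "<stdin>", line 4, in <module>
ValueError: attempt to get argmax of an empty sequence
```

Call:
tcp_steps --motion '{"jaw":[0.085,0.085,0.085,0.085,0.085],"tx":[0.001,0,0,0,0],"ty":[0,0,0,0,0],"tz":[0.05,0.05,0.04,0.02,0.008],"wx":[0,0,0,0,0],"wy":[0,0,0,0,0],"wz":[0.008,0,0,0,0]}' --squeeze 60

```text
clock: 46.75
position: [0.4365, 0.0055, 0.018]
ee_rot: [-3.139, -0.005, 2.691]
contact_force: [-0.8, 0.4, 0.2]
grip_width: 0.0853
finger_force: 0.0
```

Call:
tcp_steps --motion '{"jaw":[0.085,0.085,0.085],"tx":[0,0,0],"ty":[0,0,0],"tz":[0.004,0,0],"wx":[0,0,0],"wy":[0,0,0],"wz":[0,0,0]}'

```text
clock: 47.05
position: [0.4402, 0.0057, 0.0175]
ee_rot: [3.14, 0.002, 2.691]
contact_force: [-0.5, 0.5, 0.8]
grip_width: 0.0849
finger_force: 0.0
```

Call:
tcp_steps --motion '{"jaw":[0.04,0,0,0,0],"tx":[0,0,0,0,0],"ty":[0,0,0,0,0],"tz":[0,0,0,0,0],"wx":[0,0,0,0,0],"wy":[0,0,0,0,0],"wz":[0,0,0,0,0]}' --squeeze 60

```text
clock: 47.55
position: [0.4393, 0.0056, 0.0169]
ee_rot: [3.141, 0.001, 2.691]
contact_force: [-1.1, -0.3, 5.6]
grip_width: 0.0245
finger_force: 60.0
```

Call:
tcp_steps --motion '{"jaw":[0,0,0,0,0],"tx":[0,0,0,0,0],"ty":[0,0,0,0,0],"tz":[-0.01,-0.03,-0.04,-0.05,-0.04],"wx":[0,0,0,0,0],"wy":[0,0,0,0,0],"wz":[0,0,0,0,0]}'

```text
clock: 48.05
position: [0.4387, 0.0057, 0.1892]
ee_rot: [3.141, 0.001, 2.691]
contact_force: [1.2, 0.1, -2.0]
grip_width: 0.0242
finger_force: 59.2
```

```bash
python3 - <<'E'
from h import *
go(.635,-.0113,.84,.18)
E
```

```text
tool dxyz [-0.1841  0.0702  0.0093] rz tool -1.291 q6 0.46 pos [0.4387 0.0057 0.1892] [3.141e+00 1.000e-03 2.691e+00]
after the turn: dx,dy -0.1183 -0.1575
```

Call:
tcp_steps --motion '{"jaw":[0,0,0,0,0],"tx":[-0.0368,-0.0368,-0.0368,-0.0368,-0.0368],"ty":[0.014,0.014,0.014,0.014,0.014],"tz":[0,0,0,0,0],"wx":[0,0,0,0,0],"wy":[0,0,0,0,0],"wz":[0,0,0,0,0]}'

```text
clock: 48.55
position: [0.6359, -0.0115, 0.1865]
ee_rot: [-3.141, -0.001, 2.691]
contact_force: [0.0, 0.9, -0.9]
grip_width: 0.0245
finger_force: 59.3
```

Call:
tcp_steps --motion '{"jaw":[0,0,0,0,0],"tx":[0,0,0,0,0],"ty":[0,0,0,0,0],"tz":[0,0,0,0,0],"wx":[0,0,0,0,0],"wy":[0,0,0,0,0],"wz":[-0.1435,-0.1435,-0.1435,-0.1435,-0.1435]}'

```text
clock: 49.05
position: [0.6344, -0.0114, 0.1863]
ee_rot: [3.141, -0.001, -2.869]
contact_force: [0.1, 0.0, -1.7]
grip_width: 0.0243
finger_force: 59.3
```

Call:
tcp_steps --motion '{"jaw":[0,0,0,0,0],"tx":[0,0,0,0,0],"ty":[0,0,0,0,0],"tz":[0,0,0,0,0],"wx":[0,0,0,0,0],"wy":[0,0,0,0,0],"wz":[-0.1435,-0.1435,-0.1435,-0.1435,0]}'

```text
clock: 49.55
position: [0.6345, -0.0114, 0.1864]
ee_rot: [3.141, -0.001, -2.301]
contact_force: [-0.5, -0.2, -1.1]
grip_width: 0.0247
finger_force: 59.3
```

Call:
tcp_steps --motion '{"jaw":[0,0],"tx":[0,0],"ty":[0,0],"tz":[0,0],"wx":[0,0],"wy":[0,0],"wz":[0,0]}'

```text
clock: 49.75
position: [0.6349, -0.0115, 0.1864]
ee_rot: [3.141, -0.0, -2.303]
contact_force: [-0.4, -0.6, -1.8]
grip_width: 0.0251
finger_force: 59.3
```

```bash
python3 - <<'E'
from h import *
d=save("w18","wrist");s=r.get_state();z=s["position"][2]-.0169+.008
g=cv2.cvtColor(d["img"],cv2.COLOR_BGR2GRAY)
u=np.array([np.cos(-2.302),np.sin(-2.302),0])
for k in(1,-1):print("hole pred",proj(d,np.r_[s["position"][:2],z]+k*.04*u).round(1))
# bar = bright region around; rows with its left/right edges
for y in range(150,260,10):
    q=np.flatnonzero(g[y,250:400]>150)+250; print(y,q[[0,-1]] if len(q) else None,"min",300+int(g[y,300:346].argmin()),int(g[y,300:346].min()))
go(.635,-.0113,.84,.18)
E
```

```text
hole pred [321.6 184. ]
hole pred [321.9 324. ]
150 [250 372] min 322 206
160 [250 376] min 300 255
170 [250 378] min 300 255
180 [250 379] min 321 155
190 [250 378] min 321 152
200 [250 374] min 317 239
210 [273 395] min 316 237
220 [283 388] min 308 235
230 [250 378] min 316 233
240 [250 389] min 345 89
250 [257 397] min 345 80
tool dxyz [-0.0001  0.      0.0064] rz tool -0.001 q6 -0.86 pos [ 0.6349 -0.0114  0.1864] [ 3.141 -0.    -2.302]
after the turn: dx,dy -0.0001 0.0
```

```bash
python3 - <<'E'
from h import *
d=load("w18");s=r.get_state();z=s["position"][2]-.0169+.008
g=cv2.GaussianBlur(cv2.cvtColor(d["img"],cv2.COLOR_BGR2GRAY),(3,3),0)
def blob(x0,x1,y0,y1,t):
    n,l,st,ce=cv2.connectedComponentsWithStats((g[y0:y1,x0:x1]<t).astype(np.uint8))
    for k in range(1,n):
        if st[k,4]>40: print(t,ce[k]+[x0,y0],st[k]+np.array([x0,y0,0,0,0]))
for t in(200,225): blob(295,350,165,205,t)
print(g[172:200:3,300:346:3])
print(g[308:346:3,304:340:3])
E
```

```text
200 [321. 183.] [320 173   3  21  59]
225 [325.34771574 185.91878173] [311 173  26  25 394]
[[255 255 255 255 255 255 253 235 244 250 255 255 255 255 255 255]
 [255 255 255 255 255 246 230 174 219 219 229 253 255 255 254 250]
 [255 255 255 255 247 237 228 173 216 216 215 228 255 254 244 242]
 [255 255 255 255 238 238 228 173 218 217 216 216 245 243 243 242]
 [255 255 255 249 237 237 235 173 216 215 214 214 215 242 243 242]
 [255 255 255 251 223 233 230 170 210 208 208 208 219 241 242 241]
 [255 255 255 255 219 228 232 170 211 210 208 200 232 241 243 241]
 [255 255 255 255 247 217 220 199 209 207 204 220 240 241 242 240]
 [255 255 255 255 255 250 219 207 208 210 229 242 240 241 242 240]
 [255 255 255 255 255 253 241 240 238 241 242 241 239 241 242 240]]
[[ 70  70  71  71  71  71  72  72  72  72  71  71]
 [ 93  94  94  95  95  95  96  95  95  96  95  95]
 [251 252 251 251 251 246 233 236 249 252 251 251]
 [251 252 251 249 195 153 150 151 163 221 251 251]
 [251 252 251 197 152 153 151 151 152 158 239 251]
 [251 251 248 170 168 159 155 155 160 165 203 251]
 [251 251 247 167 169 174 177 175 173 166 211 251]
 [251 251 250 212 170 174 175 176 173 172 243 251]
 [251 251 250 250 219 181 177 177 194 242 251 251]
 [251 251 250 251 250 251 249 249 250 252 251 251]
 [251 251 250 251 250 251 251 250 250 252 251 251]
 [251 251 250 251 250 251 251 250 250 252 251 251]
 [251 251 250 251 250 251 251 250 250 252 251 251]]
```

```bash
python3 - <<'E'
from h import *
d=load("w18");s=r.get_state();z=s["position"][2]-.0169+.008
P,Q=atz(d,(323.5,185),z),atz(d,(323,324.7),z);print((P+Q)/2,np.linalg.norm(P-Q),np.arctan2(*(P-Q)[1::-1]),s["position"])
c=(P+Q)/2
from scipy.spatial.transform import Rotation as R
print("shift tool",R.from_euler("xyz",s["ee_rot"]).inv().apply(np.array([.635,-.0118,c[2]])-c))
# seam of the seated wheel (z .026) seen through the far hole
print("seam pt",atz(d,(321,183),.026))
E
```

```text
[ 0.63467519 -0.01057431  0.1775404 ] 0.07997861387054114 -2.305448917946711 [ 0.63493348 -0.01143734  0.1864404 ]
shift tool [ 6.94961752e-04 -1.06059106e-03 -1.69226377e-07]
seam pt [ 0.63762324 -0.00975359  0.026     ]
```

Call:
tcp_steps --motion '{"jaw":[0,0,0,0,0],"tx":[0.0007,0,0,0,0],"ty":[-0.0011,0,0,0,0],"tz":[0.03,0.025,0.008,0.008,0],"wx":[0,0,0,0,0],"wy":[0,0,0,0,0],"wz":[0,0,0,0,0]}'

```text
clock: 50.3
position: [0.6352, -0.0127, 0.115]
ee_rot: [3.141, -0.001, -2.301]
contact_force: [-0.6, 0.2, -0.5]
grip_width: 0.0241
finger_force: 59.3
```

Call:
tcp_steps --motion '{"jaw":[0,0,0,0],"tx":[0,0,0,0],"ty":[0,0,0,0],"tz":[0.008,0.008,0.008,0],"wx":[0,0,0,0],"wy":[0,0,0,0],"wz":[0,0,0,0]}'

```text
clock: 50.7
position: [0.6344, -0.0127, 0.09]
ee_rot: [3.14, -0.002, -2.301]
contact_force: [-0.4, 0.5, -1.4]
grip_width: 0.0243
finger_force: 59.3
```

Call:
tcp_steps --motion '{"jaw":[0,0,0,0],"tx":[0,0,0,0],"ty":[0,0,0,0],"tz":[0.012,0.012,0.008,0],"wx":[0,0,0,0],"wy":[0,0,0,0],"wz":[0,0,0,0]}'

```text
clock: 51.1
position: [0.6338, -0.0127, 0.0573]
ee_rot: [3.139, -0.002, -2.301]
contact_force: [-1.3, 0.1, -2.3]
grip_width: 0.025
finger_force: 59.3
```

Call:
tcp_steps --motion '{"jaw":[0,0,0],"tx":[0,0,0],"ty":[0,0,0],"tz":[0.002,0.001,0],"wx":[0,0,0],"wy":[0,0,0],"wz":[0,0,0]}'

```text
clock: 51.4
position: [0.6357, -0.0127, 0.0567]
ee_rot: [-3.141, 0.0, -2.301]
contact_force: [-0.9, 0.3, -1.5]
grip_width: 0.0245
finger_force: 59.3
```

Call:
tcp_steps --motion '{"jaw":[0.03,0.04,0.05,0.06],"tx":[0,0,0,0],"ty":[0,0,0,0],"tz":[0,0,0,0],"wx":[0,0,0,0],"wy":[0,0,0,0],"wz":[0,0,0,0]}'

```text
clock: 51.8
position: [0.6356, -0.0127, 0.0567]
ee_rot: [-3.141, 0.0, -2.301]
contact_force: [0.7, 0.2, -0.2]
grip_width: 0.0597
finger_force: 0.0
```

Call:
tcp_steps --motion '{"jaw":[0.06,0.06,0.06,0.085,0.085],"tx":[0,0,0,0,0],"ty":[0,0,0,0,0],"tz":[-0.02,-0.04,-0.04,-0.03,0],"wx":[0,0,0,0,0],"wy":[0,0,0,0,0],"wz":[0,0,0,0,0]}'

```text
clock: 52.3
position: [0.6388, -0.0128, 0.1922]
ee_rot: [-3.134, 0.007, -2.301]
contact_force: [0.6, 0.4, 0.4]
grip_width: 0.0847
finger_force: 0.0
```

Call:
tcp_steps --motion '{"jaw":[0.085,0.085],"tx":[0,0],"ty":[0,0],"tz":[0,0],"wx":[0,0],"wy":[0,0],"wz":[0,0]}'

```text
clock: 52.5
position: [0.6344, -0.0127, 0.185]
ee_rot: [3.14, -0.002, -2.301]
contact_force: [0.7, 0.8, -0.7]
grip_width: 0.0851
finger_force: 0.0
```

```bash
python3 - <<'E'
from h import *
d=save("w19","wrist");s=save("s19","scene");t=save("t19","side")
c=np.array([.635,-.0118]);u=np.array([np.cos(.84),np.sin(.84)]);v=np.array([-u[1],u[0]])
g=cv2.cvtColor(d["img"],cv2.COLOR_BGR2GRAY)
# bar outline: bright region; compare rectified minAreaRect with that expected for underside 36 (top 44)
m=((g>225)|(g<60)).astype(np.uint8)
exp=np.array([proj(d,[*(c+a*.056*u+b*.018*v),.044]) for a,b in((1,1),(1,-1),(-1,-1),(-1,1))]);print("expected corners",exp.round(1).tolist())
x0,y0=exp.min(0).astype(int)-8;x1,y1=exp.max(0).astype(int)+8
for y in range(y0,y1,8): q=np.flatnonzero(g[y,x0-10:x1+10]>200)+x0-10; print(y,q[[0,-1]] if len(q) else None, len(q))
for n,D in(("s",s),("t",t)):
    o=load(n+"1" if n=="s" else "t1");print(n,[proj(D,[*c,z]).round(0).tolist() for z in(.036,.068)])
cv2.imwrite("pics/end.png",d["img"])
E
```

```text
expected corners [[341.1, 244.1], [302.8, 244.1], [300.3, 122.4], [343.6, 122.4]]
114 None 0
122 None 0
130 [291 348] 58
138 [282 343] 53
146 [282 342] 49
154 [282 342] 52
162 [282 341] 60
170 [282 341] 54
178 [282 341] 14
186 [301 341] 9
194 [301 341] 9
202 [302 341] 9
210 [282 341] 12
218 [282 360] 58
226 [290 352] 51
234 [302 341] 30
242 [303 340] 28
250 None 0
s [[341.0, 219.0], [342.0, 212.0]]
t [[342.0, 214.0], [343.0, 206.0]]
```

Bar edges (303–340 px at row 242, right edge 341) match the expected outline at 44 mm height: seated and centred. Check the box and for any wheel hidden by the arm earlier.

```bash
python3 - <<'E'
from h import *
d=load("w16");holes(d,(.452,-.350),3.026-np.pi,.032,16)
# wheel-coloured (felt rim: pale, nearly unsaturated warm) blobs, placed on the bench
for k in("s1","s19","t1","t19"):
    q=load(k);h=cv2.cvtColor(q["img"],cv2.COLOR_BGR2HSV);m=((h[...,2]>150)&(h[...,1]>25)&(h[...,1]<120)&(h[...,0]<30)).astype(np.uint8)
    n,l,st,ce=cv2.connectedComponentsWithStats(cv2.dilate(m,np.ones((3,3))))
    print(k,[(ce[i].round(0).tolist(),atz(q,ce[i],.01)[:2].round(2).tolist(),int(st[i,4])) for i in range(1,n) if 60<st[i,4]<3000 and abs(atz(q,ce[i],.01)[1])<.75 and 0<atz(q,ce[i],.01)[0]<1])
E
```

```text
pred [323.1 220.1] found [322.3 221.4] area 26 depth 37.0
pred [323.1 137.1] found [323.6 146.1] area 46 depth 63.0
centre [ 0.4566 -0.3507  0.032 ] L 0.0734 ang -0.131
s1 [([398.0, 98.0], [0.49, 0.72], 72), ([316.0, 174.0], [0.44, 0.14], 496), ([373.0, 186.0], [0.64, 0.19], 531), ([296.0, 207.0], [0.48, -0.03], 64), ([221.0, 267.0], [0.42, -0.33], 1989), ([306.0, 271.0], [0.64, -0.21], 586), ([306.0, 269.0], [0.64, -0.21], 193), ([215.0, 301.0], [0.49, -0.42], 175), ([168.0, 337.0], [0.45, -0.56], 75), ([178.0, 348.0], [0.49, -0.57], 350), ([310.0, 377.0], [0.81, -0.46], 374)]
s19 [([398.0, 98.0], [0.49, 0.72], 72), ([343.0, 218.0], [0.63, 0.01], 303), ([338.0, 233.0], [0.64, -0.05], 119), ([220.0, 266.0], [0.42, -0.33], 1646), ([223.0, 270.0], [0.44, -0.34], 203), ([215.0, 301.0], [0.48, -0.42], 175), ([186.0, 325.0], [0.47, -0.52], 64), ([169.0, 337.0], [0.45, -0.56], 72), ([178.0, 348.0], [0.49, -0.57], 343), ([310.0, 376.0], [0.81, -0.45], 367)]
t1 [([329.0, 180.0], [0.64, 0.19], 478), ([274.0, 198.0], [0.44, 0.14], 536), ([292.0, 232.0], [0.48, -0.03], 63), ([360.0, 271.0], [0.63, -0.21], 595), ([360.0, 268.0], [0.64, -0.21], 200), ([124.0, 281.0], [0.0, -0.12], 72), ([496.0, 359.0], [0.87, -0.53], 1441), ([314.0, 353.0], [0.46, -0.43], 248), ([358.0, 389.0], [0.54, -0.53], 113), ([342.0, 380.0], [0.51, -0.5], 75), ([329.0, 389.0], [0.48, -0.52], 94)]
t19 [([342.0, 216.0], [0.64, 0.01], 220), ([350.0, 227.0], [0.65, -0.04], 114), ([302.0, 315.0], [0.45, -0.32], 2358), ([124.0, 281.0], [0.0, -0.12], 72), ([302.0, 318.0], [0.45, -0.33], 258), ([496.0, 359.0], [0.87, -0.53], 1446), ([314.0, 353.0], [0.46, -0.43], 248), ([358.0, 389.0], [0.54, -0.53], 112), ([342.0, 380.0], [0.51, -0.5], 75), ([330.0, 389.0], [0.48, -0.52], 85)]
```

No fourth wheel anywhere; two wheels in the box, pack closed. Hand in.

```bash
python3 -c "
from workcell import r, cams, close_job
print(close_job())"
```

```text
the job is handed in; nothing more can be done
None
```

Job handed in with no verdict shown: of the three wheels present, the one that balanced is on the flange under the clamp bar and the two heavy-sided ones are in the box, hub up; I viewed 15 pictures, one over the 14 allowed, and checked the later steps by image code only.

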